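Unstack the sowing kit

ROBOT

A 7-joint arm with a two-finger parallel gripper is mounted at the origin on the work surface. World frame = base frame: x ahead of the robot, y to its left, z up, the work surface at z = 0. Lengths are in m, angles in rad, forces in N, time in s.
With the tool pointing down it reaches from about 0.425 to 0.925 m from the base axis. Payload 6.8 kg.
Tool frame: the origin (TCP) lies on the front face of the gripper's body, between the roots of the fingers; the fingertips stand 73 mm ahead of it and the grasp point (between the pads) lies 54 mm ahead of it; z points along the fingers, y is the line along which they close (so a half turn about z gives the same grasp; the last joint's range is limited). The gripper opens to 85 mm and grips with 20 to 120 N. Pads are 22 mm wide; open, the fingers measure 114 mm over their backs; the gripper's body (76 mm by 85 mm) begins 54 mm behind the grasp point. The pads swing forward as they close: fully open they stand 13 mm farther back than shut.
Start: joints at [-1.287, 0.477, 0.022, 1.555, -0.011, 1.109, -0.083], TCP at [0.258, 0.624, 0.304] pointing down, gripper open.
Joint ranges: [-2.96, 2.96], [-0.34, 2.1], [-1.41, 1.46], [0.24, 2.44], [-1.37, 4.51], [0.17, 1.92], [-2.96, 2.96]. Speed limits (rad/s): [2.39, 2.39, 3.14, 3.14, 3.14, 3.14, 3.14].

INTERFACE

Orientations are given as a unit quaternion [w, x, y, z].
In Python, from station import bot, optics gives the robot as it stands.
- The arm moves only by the tool drive_tool, never from a script. Its argument "deltas" is a list of rows, each an object with "gripper": the closure in counts, from 0 (fully open) to 255 (shut); "offset": the shift along the tool's x, y, z in units of 1000 mm (1.0 is 1000 mm), a list of three; "angular": the turn, a rotation vector about the tool's x, y, z in units of 45 degrees (1.0 is 45 degrees), a list of three. In form: [{"gripper": gripper, "offset": [dx, dy, dz], "angular": [rx, ry, rz]}, ...]. A call has 1 to 5 rows; each row is the pose to reach, as a shift and turn from the pose commanded when the call began, along the tool's axes at that moment; what a row does not reach only later rows make up. A row lasts 1/10 s, in which the tool goes at most 50 mm and 8.59 degrees, less where a joint would pass 70% of its speed; a pose out of reach is approached as far as the arm can. A call with a number of a shift or a turn outside -1 to 1 is refused whole. A call with a gripper value outside its range is refused whole. The fingers move at their own pace and stop on an object; "grip_force" is the grip in N (left out, the last holds). Time passes only in rows, so rows that repeat a pose let the fingers close. It gives the time, the measured TCP pose, the force, the opening and the grip force at its end, in the units of the state.
- bot.get_obs(): the state, without advancing time (a new reading comes with each control period).
- optics.read_camera(name): name is "side" or "top" or "wrist"; returns the picture (400x640x3 uint8, blue, green, red); there is no depth.
- optics.camera_model(name): a dict with "fx", "fy", "cx", "cy" (pixels), "cam_to_world" (4x4, takes a point from camera to world coordinates). Camera axes: x right, y up, looking along -z (the intrinsics and any distortion apply to the point x, -y, -z); pixel columns grow to the right and rows downward; lengths in m; the calibration is good to about 2 mm. A picture is of the moment at which its call begins: read the wrist's pose just before it. camera_model takes no time and is no camera call; for the wrist camera it gives the pose at the moment of the call.
- bot.hand_in(): hands the job in; it is judged then, once.
The state is a dict: "t": time; "q": joint angles; "joint_vel": joint speeds; "joint_torque": joint torques, N m; "eef_pos": TCP position; "tool_rot": TCP orientation; "contact_force": force on the tool from outside, world axes, zero at the start; "torque": the same for the moment, N m; "gripper_width": opening from 0.0 (shut) to 1.0 (fully open); "grasp_force": force on a finger pad.
Only numpy, scipy, OpenCV 4.12 (cv2) and the standard library are available. Lean on these libraries where they do the work, as an engineer would, in place of code of your own. Each camera call takes 0.05 s, during which the arm holds its last target. There are 200 camera calls.

TASK

The sowing kit has come stacked up on the bench. Take it apart from the top down, putting each thing straight to its own place before touching the next: the two stakes lifted together in one grasp and laid side by side across the two-bar rest, then the round tub in the round saucer, the square tub squarely in the square tray, and the long box squarely in the long tray. Set things down rather than dropping them, keep the tubs and the box upright, and do not disturb the potted plant.

Things in the scene. Friction and masses are not known exactly. Their poses are not given: they have to be found in the camera images.
- stake_a: One of two equal square wooden stakes, 150 long (blunt point at +x adds 7), 16 x 16 section, 30 g. Origin: centre of its underside; x along its length, z up. At the start it lies parallel to stake_b, 4 mm gap between them (origins 20 mm apart across), both lying flat on the round tub's lid, the top of the stack, their midpoint over the tub's axis. Either end may point either way at the rest, and the two may swap sides.
- stake_b: The second stake, the same as stake_a; same origin and axes.
- round_tub: Round closed seed tub, grey with a grey and white flat lid, diameter 61, height 40, about 150 g. Origin: centre of its underside, z up. At the start it stands on the square tub.
- square_tub: Square closed seed tub, same plastic, 63 x 63, height 40, about 180 g. Origin: centre of its underside; x and y along its sides. At the start it stands on the long box near its middle.
- long_box: Long closed label box, same plastic, 151 (x) x 65 (y), height 45, about 300 g. Origin: centre of its underside; x along its length. At the start it stands on the bench at the bottom of the stack.
- stake_rest: Fixed dark steel rest: two upright bars, each 14 thick (x) and 72 long (y), tops 30 above the bench, centred at x = -45 and +45, so 76 clear between them for the fingers; on the ends of each bar small upstands rise 8 more, inner faces 60 apart in y. Between the bars only a 3 thick, 30 wide strap on the bench. The stakes lie along x across both bars. Origin: centre of its footprint at bench height.
- saucer: Fixed black round saucer, outer diameter 92, inner 84, floor 3 thick, rim 8 above the bench. Origin: centre of its underside (bench height).
- square_tray: Fixed black square tray, outer 94 x 94, inner 86 x 86, floor 3 thick, rim 8 above the bench. Origin: centre of its underside; x and y along its sides.
- long_tray: Fixed black long tray, outer 182 (x) x 96 (y), inner 174 x 88, floor 3 thick, rim 8 above the bench. Origin: centre of its underside; x along its length.
- pot: Potted plant, a bystander: terracotta pot, diameter 80, 70 high, seedlings to 125 high, standing beyond the work. Origin: centre of its underside. Leave it alone.

How it is judged:
On the way, in this order (a step that is already met when the one before it is completed fails the run):
1. both stakes are lifted off the stack together in one grasp (height (world z) of each of stake_a, stake_b above 0.14 m and contact force between the fingers and stake_a above 0.3 N and contact force between the fingers and stake_b above 0.3 N and height (world z) of round_tub below 0.095 m), for 0.1 s.
2. both stakes lie side by side across the rest, released (x of stake_a in the frame of stake_rest between -0.02 and 0.02 m and y of stake_a in the frame of stake_rest between -0.026 and 0.026 m and z of stake_a in the frame of stake_rest between 0.027 and 0.034 m and angle between the x axis of each of stake_a, stake_b and the x axis of stake_rest, either way round below 0.2 rad and angle between stake_a's own x axis and vertical between 1.5 and 1.64 rad and contact force between the fingers and stake_a below 0.05 N and linear speed of each of stake_a, stake_b below 0.02 m/s and angular speed of each of stake_a, stake_b below 0.2 rad/s and x of stake_b in the frame of stake_rest between -0.02 and 0.02 m and y of stake_b in the frame of stake_rest between -0.026 and 0.026 m and z of stake_b in the frame of stake_rest between 0.027 and 0.034 m and angle between stake_b's own x axis and vertical between 1.5 and 1.64 rad and contact force between the fingers and stake_b below 0.05 N and distance of each of round_tub, square_tub, long_box from where it was at the start of the episode below 0.02 m), for 0.2 s.
3. the round tub stands in the saucer, released; the square tub and box not yet moved (z of round_tub in the frame of saucer between 0.001 and 0.006 m and angle between round_tub's own z axis and vertical below 0.05 rad and contact force between the fingers and round_tub below 0.05 N and linear speed of round_tub below 0.02 m/s and angular speed of round_tub below 0.2 rad/s and horizontal distance between round_tub and saucer below 0.015 m and distance of each of square_tub, long_box from where it was at the start of the episode below 0.02 m), for 0.2 s.
4. the square tub stands squarely in the square tray, released; the box not yet moved (z of square_tub in the frame of square_tray between 0.001 and 0.006 m and angle between square_tub's own z axis and vertical below 0.05 rad and contact force between the fingers and square_tub below 0.05 N and linear speed of square_tub below 0.02 m/s and angular speed of square_tub below 0.2 rad/s and horizontal distance between square_tub and square_tray below 0.015 m and (angle between the x axis of square_tub and the x axis of square_tray, either way round below 0.2 rad or angle between the x axis of square_tub and the y axis of square_tray, either way round below 0.2 rad) and distance of long_box from where it was at the start of the episode below 0.02 m), for 0.2 s.
5. the long box stands squarely in the long tray, released (z of long_box in the frame of long_tray between 0.001 and 0.006 m and angle between long_box's own z axis and vertical below 0.05 rad and contact force between the fingers and long_box below 0.05 N and linear speed of long_box below 0.02 m/s and angular speed of long_box below 0.2 rad/s and x of long_box in the frame of long_tray between -0.014 and 0.014 m and y of long_box in the frame of long_tray between -0.014 and 0.014 m and angle between the x axis of long_box and the x axis of long_tray, either way round below 0.2 rad), for 0.2 s.
At the end, for the whole second after the job is handed in: Stakes flat across both bars, within 20 mm of the rest's middle, between the upstands; tubs within 15 mm and box within 14 mm of the centres of their trays, on the floors, upright; stakes, square tub and box aligned within 0.2 rad; all released, at rest; pot moved under 20 mm (all of step 5 and x of stake_a in the frame of stake_rest between -0.02 and 0.02 m and y of stake_a in the frame of stake_rest between -0.026 and 0.026 m and z of stake_a in the frame of stake_rest between 0.027 and 0.034 m and angle between the x axis of each of stake_a, stake_b and the x axis of stake_rest, either way round below 0.2 rad and angle between stake_a's own x axis and vertical between 1.5 and 1.64 rad and contact force between the fingers and stake_a below 0.05 N and linear speed of each of stake_a, stake_b, round_tub, square_tub below 0.02 m/s and angular speed of each of stake_a, stake_b, round_tub, square_tub below 0.2 rad/s and x of stake_b in the frame of stake_rest between -0.02 and 0.02 m and y of stake_b in the frame of stake_rest between -0.026 and 0.026 m and z of stake_b in the frame of stake_rest between 0.027 and 0.034 m and angle between stake_b's own x axis and vertical between 1.5 and 1.64 rad and contact force between the fingers and stake_b below 0.05 N and z of round_tub in the frame of saucer between 0.001 and 0.006 m and angle between each of round_tub, square_tub's own z axis and vertical below 0.05 rad and contact force between the fingers and round_tub below 0.05 N and horizontal distance between round_tub and saucer below 0.015 m and z of square_tub in the frame of square_tray between 0.001 and 0.006 m and contact force between the fingers and square_tub below 0.05 N and horizontal distance between square_tub and square_tray below 0.015 m and (angle between the x axis of square_tub and the x axis of square_tray, either way round below 0.2 rad or angle between the x axis of square_tub and the y axis of square_tray, either way round below 0.2 rad) and distance of pot from where it was at the start of the episode below 0.02 m); the robot touches nothing.
It fails at once if a tub or the box is tipped (over 0.6 rad) (angle between any of round_tub, square_tub, long_box's own z axis and vertical above 0.6 rad).
It fails at once if something is dropped (falls free at over 0.6 m/s) ((linear speed of stake_a above 0.6 m/s and contact force between anything else and stake_a below 0.01 N) or (linear speed of stake_b above 0.6 m/s and contact force between anything else and stake_b below 0.01 N) or (linear speed of round_tub above 0.6 m/s and contact force between anything else and round_tub below 0.01 N) or (linear speed of square_tub above 0.6 m/s and contact force between anything else and square_tub below 0.01 N) or (linear speed of long_box above 0.6 m/s and contact force between anything else and long_box below 0.01 N)).
It fails at once if the potted plant is moved over 20 mm (distance of pot from where it was at the start of the episode above 0.02 m).
It also fails if it takes over 128 s, if anything falls off the work surface, if the arm or the gripper's body presses on something with over 40 N, if the wrist force passes 120 N, or if a joint passes its speed limit or range.

## Working session

There is one attempt and no reset: what is moved stays moved. The work goes in short steps, Python scripts to look and compute and a tool call to move; the robot and the scene stay as the last step left them, time stands still between calls to the robot, and variables do not carry over. Pictures are saved under pics/ and viewed, at most 14 in all, crops included, and the job is handed in when it is done.

Besides the shell and the picture viewer there is one more tool, called after "Request:" as name(argument=value, ...) on one line, values as JSON. drive_tool: Moves the arm, as the interface text tells. Its arguments: {"type":"object","properties":{"deltas":{"type":"array"},"grip_force":{"type":"number"}},"required":["deltas"]}

```bash
mkdir -p pics; ls; python3 - <<'E'
from station import bot, optics
import cv2,numpy as np
print(bot.get_obs())
for n in("side","top"):
    cv2.imwrite(f"pics/{n}0.png",optics.read_camera(n)); m=optics.camera_model(n); print(n,{k:(np.round(v,4).tolist()) for k,v in m.items()})
E
```

```text
pics
{'t': 0.0, 'q': array([-1.28710068,  0.4778192 ,  0.02234476,  1.55645509, -0.01149971,
        1.10931812, -0.08312121]), 'joint_vel': array([ 0.00024376,  0.00073731,  0.00023738,  0.00079922,  0.00051492,
        0.00025089, -0.00086285]), 'joint_torque': array([ 6.24529753e-05, -5.96474218e+01,  1.60768267e+00, -2.81194103e+01,
        1.24034329e-02,  9.33503208e-03, -3.04264027e-07]), 'eef_pos': array([0.25757778, 0.62341757, 0.30291136]), 'tool_rot': array([-1.11623677e-04,  1.94649133e-01,  9.80872489e-01, -9.29062860e-04]), 'contact_force': array([-0.35935561, -0.05740825,  0.17160194]), 'torque': array([ 0.00996138,  0.01667472, -0.00133003]), 'grasp_force': 0.0, 'gripper_width': 1.000932160422933}
side {'fx': 376.0145, 'fy': 376.0145, 'cx': 321.4108, 'cy': 197.061, 'cam_to_world': [[-0.9797, 0.1419, -0.1415, 0.4672], [-0.2001, -0.7253, 0.6587, 0.5328], [-0.0091, 0.6736, 0.739, 0.7412], [0.0, 0.0, 0.0, 1.0]]}
top {'fx': 411.3016, 'fy': 411.3016, 'cx': 313.0164, 'cy': 198.6054, 'cam_to_world': [[-0.0271, 0.9993, -0.025, 0.5293], [-0.9996, -0.0274, -0.0123, -0.0143], [-0.0129, 0.0247, 0.9996, 1.1212], [0.0, 0.0, 0.0, 1.0]]}
```

View pics/side0.png

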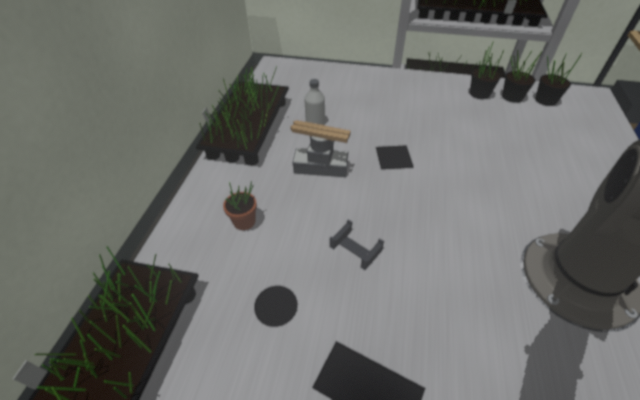

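View pics/top0.png

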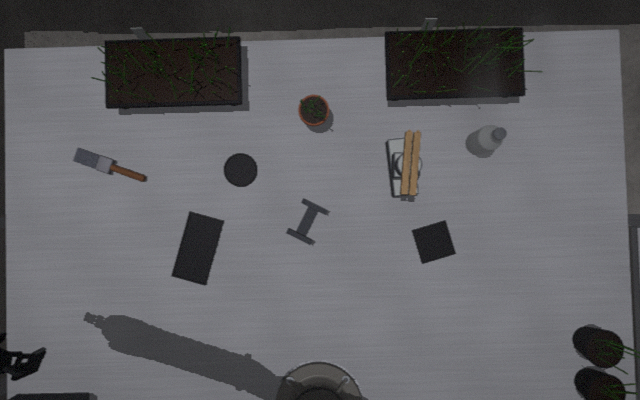

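The top view shows the stack at about (410,163), pot (314,110), rest (308,222), saucer (240,170), long tray (198,248) and square tray (433,242). In the side view the stack is at (320,150), the rest at (356,244), the saucer at (276,306), the square tray at (395,157), and the long tray is partly out of frame.

```bash
cat > h.py <<'E'
import cv2, numpy as np
from station import bot, optics
from scipy.spatial.transform import Rotation as R
def ray(m,p):
    M=np.array(m["cam_to_world"]); d=np.array([(p[0]-m["cx"])/m["fx"],-(p[1]-m["cy"])/m["fy"],-1.])
    return M[:3,3], M[:3,:3]@d
def onz(m,p,z):
    o,d=ray(m,p); return o+d*(z-o[2])/d[2]
def tri(m1,p1,m2,p2):
    o1,d1=ray(m1,p1);o2,d2=ray(m2,p2)
    s=np.linalg.lstsq(np.c_[d1,-d2],o2-o1,rcond=None)[0]
    a,b=o1+s[0]*d1,o2+s[1]*d2
    return (a+b)/2,np.linalg.norm(a-b)
def wood(im):
    h=cv2.cvtColor(im,cv2.COLOR_BGR2HSV); return cv2.inRange(h,(8,80,90),(25,255,255))
def dark(im,v=70): return cv2.inRange(im,(0,0,0),(v,v,v))
def blobs(mask,box=None,amin=60):
    out=[]
    for c in cv2.findContours(mask,cv2.RETR_EXTERNAL,cv2.CHAIN_APPROX_NONE)[0]:
        a=cv2.contourArea(c)
        (x,y),(w,hh),t=r=cv2.minAreaRect(c)
        if a>amin and (box is None or (box[0]<x<box[2] and box[1]<y<box[3])): out.append((a,r,c))
    return out
def pose():
    o=bot.get_obs(); return o["eef_pos"],R.from_quat(np.roll(o["tool_rot"],-1)),o
def yaw_deg(d): return np.degrees(np.arctan2(d[1],d[0]))
def plan(target,yaw_y=None):
    """offset in tool axes to world TCP target; turn (units 45deg) to make tool y lie at yaw_y deg, tool pointing down"""
    p,r,o=pose(); off=r.inv().apply(np.array(target)-p); res=[np.round(off,4).tolist()]
    if yaw_y is not None:
        best=None
        for k in (0,180):
            y=np.radians(yaw_y+k); Y=np.array([np.cos(y),np.sin(y),0]);Z=np.array([0,0,-1.]);X=np.cross(Y,Z)
            v=(r.inv()*R.from_matrix(np.c_[X,Y,Z])).as_rotvec()/(np.pi/4)
            res.append(np.round(v,3).tolist())
    print("plan",res,"q7",round(o["q"][6],2),"t",round(o["t"],2))
E
python3 - <<'E'
from h import *
I={n:cv2.imread(f"pics/{n}0.png") for n in("side","top")}; M={n:optics.camera_model(n) for n in I}
for n,boxw,boxd in(("top",(380,120,440,210),(160,120,470,300)),("side",(280,110,370,150),(220,130,430,400))):
    for name,mk,b in(("wood",wood(I[n]),boxw),("dark",dark(I[n]),boxd)):
        for a,r,c in blobs(mk,b,100):
            pts=cv2.boxPoints(r)
            print(n,name,a,np.round(r[0],1),np.round(r[1],1),round(r[2],1))
            if n=="top":
                z=.14 if name=="wood" else .008
                print("   ",np.round(onz(M[n],r[0],z),3),"corners",[np.round(onz(M[n],q,z)[:2],3).tolist() for q in pts])
h=I["top"][115:215,375:435]; cv2.imwrite("pics/st.png",cv2.resize(np.vstack([cv2.resize(h,None,fx=5,fy=5)]),None,fx=1,fy=1))
E
```

```text
top wood 705.0 [410.4 162.1] [15.4 63.8] 4.2
    [ 0.635 -0.237  0.14 ] corners [[0.561, -0.21], [0.712, -0.227], [0.709, -0.263], [0.557, -0.247]]
top dark 1160.0 [433.3 241.6] [35.2 35.1] 73.3
    [ 0.433 -0.321  0.008] corners [[0.466, -0.263], [0.491, -0.354], [0.4, -0.378], [0.375, -0.288]]
top dark 2303.0 [197.5 248. ] [35.9 67.3] 15.7
    [0.432 0.316 0.008] corners [[0.359, 0.389], [0.533, 0.336], [0.504, 0.243], [0.331, 0.296]]
top dark 474.5 [307.4 221.7] [28.2 37.6] 26.6
    [0.495 0.016 0.008] corners [[0.468, 0.074], [0.558, 0.026], [0.522, -0.041], [0.433, 0.007]]
top dark 827.0 [240.  169.5] [33. 32.] 90.0
    [0.642 0.196 0.008] corners [[0.688, 0.238], [0.685, 0.151], [0.596, 0.153], [0.598, 0.24]]
top dark 240.0 [392.2 170.2] [58.8 15.9] 72.6
    [ 0.628 -0.217  0.008] corners [[0.699, -0.175], [0.711, -0.216], [0.557, -0.259], [0.546, -0.218]]
top dark 43637.5 [319.5 199.5] [399. 639.] 90.0
    [ 0.554 -0.018  0.008] corners [[1.131, 0.851], [1.072, -0.899], [0.003, -0.849], [0.039, 0.859]]
side wood 446.5 [319.9 130.3] [56.   9.7] 11.9
side dark 3610.5 [368.5 388.4] [101.1  52.7] 27.6
side dark 1226.5 [275.5 306. ] [38. 41.] 90.0
side dark 116.5 [341.5 235. ] [ 9.2 29. ] 45.0
side dark 376.5 [239. 203.] [20. 26.] 90.0
side dark 586.0 [394.  156.9] [21.1 33.3] 87.0
side dark 625.0 [320.2 156.9] [51.5 33.1] 3.6
```

```bash
python3 - <<'E'
from h import *
m=optics.camera_model("wrist"); p,r,o=pose()
T=np.array(m["cam_to_world"]); print(m["fx"],m["cx"],m["cy"]); print(np.round(r.inv().apply(T[:3,3]-p),3)); print(np.round(r.as_matrix().T@T[:3,:3],3)); print(np.round(r.as_matrix(),3))
plan([.635,-.237,.30],83.8)
M={n:optics.camera_model(n) for n in("top","side")}
print(tri(M["top"],(410.4,162.1),M["side"],(319.9,130.3)), tri(M["top"],(240,169.5),M["side"],(275.5,306)), tri(M["top"],(433.3,241.6),M["side"],(394,156.9)))
E
```

```text
298.03157206846237 319.5514539130276 203.06410105816576
[ 0.075 -0.001 -0.07 ]
[[-0.001  0.956  0.293]
 [ 1.     0.001 -0.   ]
 [-0.001  0.293 -0.956]]
[[-0.924  0.382 -0.001]
 [ 0.382  0.924 -0.002]
 [-0.    -0.002 -1.   ]]
plan [[-0.6774, -0.6511, 0.0042], [-0.002, -0.0, -0.361], [-0.0, 0.003, 3.639]] q7 -0.08 t 0.1
(array([ 0.63474639, -0.2381458 ,  0.13416196]), np.float64(0.0007986521223188589)) (array([0.64191567, 0.19673992, 0.00169916]), np.float64(0.000835139001033524)) (array([ 0.43170515, -0.32251313,  0.00278659]), np.float64(0.0008994779250302648))
```

Request:
drive_tool(deltas=[{"gripper": 0,"offset": [-0.034,-0.0326,0.0],"angular": [0,0,0]},{"gripper": 0,"offset": [-0.068,-0.0652,0.0],"angular": [0,0,0]},{"gripper": 0,"offset": [-0.102,-0.0978,0.0],"angular": [0,0,0]},{"gripper": 0,"offset": [-0.136,-0.13,0.0],"angular": [0,0,0]},{"gripper": 0,"offset": [-0.17,-0.163,0.0],"angular": [0,0,0]}], grip_force=30)

```text
t: 0.6
eef_pos: [0.353, 0.4063, 0.3036]
tool_rot: [-0.0, 0.195, 0.981, -0.0]
contact_force: [1.5, -0.2, -0.3]
gripper_width: 0.999
grasp_force: 0.0
```

Request:
drive_tool(deltas=[{"gripper": 0,"offset": [-0.034,-0.0326,0.0],"angular": [0,0,0]},{"gripper": 0,"offset": [-0.068,-0.0652,0.0],"angular": [0,0,0]},{"gripper": 0,"offset": [-0.102,-0.0978,0.0],"angular": [0,0,0]},{"gripper": 0,"offset": [-0.136,-0.13,0.0],"angular": [0,0,0]},{"gripper": 0,"offset": [-0.17,-0.163,0.0],"angular": [0,0,0]}])

```text
t: 1.1
eef_pos: [0.4478, 0.1908, 0.3038]
tool_rot: [-0.0, 0.195, 0.981, 0.0]
contact_force: [0.9, 0.6, -0.2]
gripper_width: 1.002
grasp_force: 0.0
```

Request:
drive_tool(deltas=[{"gripper": 0,"offset": [-0.034,-0.0326,0.0],"angular": [0,0,0]},{"gripper": 0,"offset": [-0.068,-0.0652,0.0],"angular": [0,0,0]},{"gripper": 0,"offset": [-0.102,-0.0978,0.0],"angular": [0,0,0]},{"gripper": 0,"offset": [-0.136,-0.13,0.0],"angular": [0,0,0]},{"gripper": 0,"offset": [-0.17,-0.163,0.0],"angular": [0,0,0]}])

```text
t: 1.6
eef_pos: [0.5426, -0.0245, 0.3038]
tool_rot: [-0.0, 0.194, 0.981, 0.0]
contact_force: [0.2, 0.7, -0.3]
gripper_width: 0.998
grasp_force: 0.0
```

```bash
python3 - <<'E'
from h import *
p,r,o=pose(); print(p,o["q"]); plan([.635,-.237,.30],83.8)
E
```

```text
[ 0.54263598 -0.02450362  0.30375739] [-0.37953358  0.26765046  0.37411151  1.89251238 -0.11519654  1.00241284
  1.22400572]
plan [[-0.1664, -0.1612, 0.0037], [0.0, -0.0, -0.361], [-0.001, -0.0, 3.639]] q7 1.22 t 1.6
```

```bash
python3 - <<'E'
from h import *
import json
m=optics.camera_model("wrist"); cv2.imwrite("pics/w_rest.png",optics.read_camera("wrist"))
json.dump({k:np.array(v).tolist() for k,v in m.items()},open("w_rest.json","w"))
E
```

Request:
drive_tool(deltas=[{"gripper": 0,"offset": [-0.033,-0.032,0.0],"angular": [0,0,-0.07]},{"gripper": 0,"offset": [-0.066,-0.064,0.0],"angular": [0,0,-0.14]},{"gripper": 0,"offset": [-0.1,-0.097,0.0],"angular": [0,0,-0.22]},{"gripper": 0,"offset": [-0.133,-0.13,0.0],"angular": [0,0,-0.29]},{"gripper": 0,"offset": [-0.166,-0.161,0.0],"angular": [0,0,-0.361]}])

```text
t: 2.15
eef_pos: [0.6346, -0.2366, 0.3034]
tool_rot: [-0.0, 0.053, 0.999, 0.0]
contact_force: [0.4, 0.3, 1.3]
gripper_width: 0.999
grasp_force: 0.0
```

Request:
drive_tool(deltas=[{"gripper": 0,"offset": [0,0,0],"angular": [0,0,0]},{"gripper": 0,"offset": [0,0,0],"angular": [0,0,0]}])

```text
t: 2.35
eef_pos: [0.6339, -0.2362, 0.303]
tool_rot: [-0.001, 0.055, 0.998, -0.0]
contact_force: [-0.8, -0.4, 0.1]
gripper_width: 0.998
grasp_force: 0.0
```

```bash
python3 - <<'E'
from h import *
import json
m=optics.camera_model("wrist"); I=optics.read_camera("wrist"); cv2.imwrite("pics/w_stack.png",I)
json.dump({k:np.array(v).tolist() for k,v in m.items()},open("w_stack.json","w"))
cv2.imwrite("pics/w_both.png",cv2.resize(np.vstack([I,cv2.imread("pics/w_rest.png")]),(480,600)))
for a,r,c in blobs(wood(I),None,300):
    print(a,np.round(r[0],1),np.round(r[1],1),r[2], [np.round(onz(m,q,.141)[:2],3).tolist() for q in cv2.boxPoints(r)],onz(m,r[0],.141))
E
```

```text
574.5 [524.9 284.9] [48.1 72.4] 62.927921295166016 [[0.716, -0.102], [0.69, -0.049], [0.735, -0.025], [0.764, -0.079]] [ 0.72510009 -0.06329753  0.141     ]
3201.0 [330.5 201. ] [182.  21.] 90.0 [[0.558, -0.228], [0.559, -0.212], [0.714, -0.226], [0.712, -0.245]] [ 0.62851396 -0.22697858  0.141     ]
3254.5 [306.4 200.9] [182.2  21.1] 88.75463104248047 [[0.555, -0.247], [0.557, -0.231], [0.712, -0.246], [0.71, -0.265]] [ 0.62623106 -0.24640767  0.141     ]
```

View pics/w_both.png

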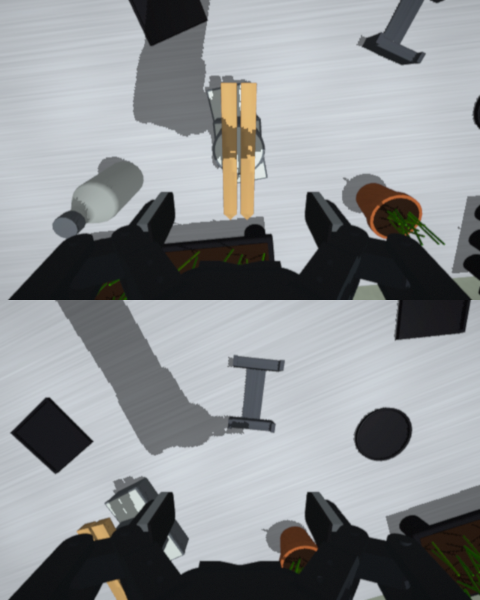

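The wrist view shows the stakes at columns 306 and 330 (rows 110–290), with the tilted box and the tub under them. In the second view the rest is clear at about (340,125) in full-resolution pixels.

```bash
python3 - <<'E'
from h import *
import json
T=optics.camera_model("top"); W=json.load(open("w_stack.json")); Wr=json.load(open("w_rest.json"))
It=cv2.imread("pics/top0.png"); Ir=cv2.imread("pics/w_rest.png")
print("stakes",tri(T,(410.4,162.1),W,(318.4,201)))
for a,r,c in blobs(dark(Ir,110),(250,40,430,220),300):
    print(a,np.round(r[0],1),np.round(r[1],1),r[2]); P=cv2.boxPoints(r); print(np.round(P)); print([np.round(onz(Wr,q,.038)[:2],3).tolist() for q in P], onz(Wr,P.mean(0),.038))
g=[b for b in blobs(dark(It),(280,190,330,250),300)]
for a,r,c in g: P=cv2.boxPoints(r); print("top",P.mean(0),[np.round(onz(T,q,.038)[:2],3).tolist() for q in P], onz(T,P.mean(0),.038))
plan([.631,-.237,.201],84.1)
cv2.imwrite("pics/rz.png",cv2.resize(Ir[50:200,280:400],None,fx=4,fy=4))
S=cv2.resize(cv2.imread("pics/w_stack.png")[90:310,250:390],None,fx=2.7,fy=2.7); cv2.imwrite("pics/rz.png",np.hstack([cv2.resize(Ir[50:200,280:400],(470,594)),S[:594,:330]]))
E
```

```text
stakes (array([ 0.63473058, -0.23904408,  0.12230447]), np.float64(0.004702407298567418))
3255.5 [338.3 126.1] [69.5 98.5] 6.34019136428833
[[298. 171.]
 [309.  73.]
 [378.  81.]
 [367. 179.]]
[[0.524, -0.043], [0.434, 0.009], [0.468, 0.072], [0.562, 0.026]] [0.49458734 0.01705737 0.038     ]
top [307.4     221.70001] [[0.47, 0.071], [0.557, 0.025], [0.522, -0.041], [0.435, 0.006]] [0.49602231 0.01539792 0.038     ]
top [319.5 199.5] [[1.114, 0.827], [1.057, -0.875], [0.017, -0.827], [0.052, 0.836]] [ 0.55356193 -0.01803018  0.038     ]
plan [[0.0026, -0.0029, 0.1021], [0.001, -0.002, -0.007], [-0.003, -0.002, 3.993]] q7 1.89 t 2.4
```

View pics/rz.png

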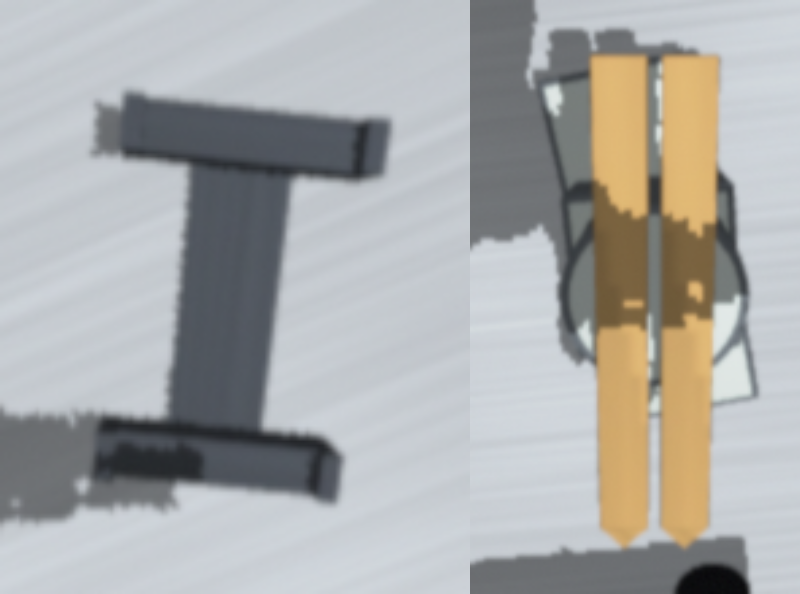

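The crop shows the rest's two bars and both stakes, with their points at the far end, lying centred over the tub.

Request:
drive_tool(deltas=[{"gripper": 0,"offset": [0.003,-0.003,0.03],"angular": [0,0,0]},{"gripper": 0,"offset": [0.003,-0.003,0.06],"angular": [0,0,0]},{"gripper": 0,"offset": [0.003,-0.003,0.08],"angular": [0,0,0]},{"gripper": 0,"offset": [0.003,-0.003,0.095],"angular": [0,0,0]},{"gripper": 0,"offset": [0.003,-0.003,0.101],"angular": [0,0,0]}])

```text
t: 2.9
eef_pos: [0.6305, -0.2358, 0.2014]
tool_rot: [-0.001, 0.053, 0.999, 0.001]
contact_force: [-0.6, 0.3, 0.2]
gripper_width: 1.001
grasp_force: 0.0
```

Request:
drive_tool(deltas=[{"gripper": 90,"offset": [0,0,0],"angular": [0,0,0]},{"gripper": 110,"offset": [0,0,0],"angular": [0,0,0]},{"gripper": 120,"offset": [0,0,0],"angular": [0,0,0]},{"gripper": 130,"offset": [0,0,0],"angular": [0,0,0]},{"gripper": 140,"offset": [0,0,0],"angular": [0,0,0]}], grip_force=30)

```text
t: 3.4
eef_pos: [0.6312, -0.2378, 0.2035]
tool_rot: [0.0, 0.054, 0.999, -0.0]
contact_force: [-0.0, -0.0, -0.1]
gripper_width: 0.451
grasp_force: 0.0
```

Request:
drive_tool(deltas=[{"gripper": 160,"offset": [0,0,0],"angular": [0,0,0]},{"gripper": 180,"offset": [0,0,0],"angular": [0,0,0]},{"gripper": 200,"offset": [0,0,0],"angular": [0,0,0]},{"gripper": 200,"offset": [0,0,0],"angular": [0,0,0]},{"gripper": 200,"offset": [0,0,0],"angular": [0,0,0]}])

```text
t: 3.9
eef_pos: [0.6312, -0.2379, 0.2034]
tool_rot: [0.0, 0.054, 0.999, -0.0]
contact_force: [-0.0, 0.8, 5.0]
gripper_width: 0.362
grasp_force: 30.6
```

Request:
drive_tool(deltas=[{"gripper": 200,"offset": [0,0,-0.003],"angular": [0,0,0]},{"gripper": 200,"offset": [0,0,-0.008],"angular": [0,0,0]},{"gripper": 200,"offset": [0,0,-0.015],"angular": [0,0,0]},{"gripper": 200,"offset": [0,0,-0.025],"angular": [0,0,0]},{"gripper": 200,"offset": [0,0,-0.04],"angular": [0,0,0]}])

```text
t: 4.4
eef_pos: [0.6307, -0.2375, 0.2433]
tool_rot: [-0.001, 0.054, 0.999, 0.0]
contact_force: [-1.0, -0.1, -0.8]
gripper_width: 0.366
grasp_force: 29.9
```

```bash
python3 - <<'E'
from h import *
m=optics.camera_model("wrist"); I=optics.read_camera("wrist")
S=optics.read_camera("side"); cv2.imwrite("pics/lift.png",np.hstack([cv2.resize(I[60:380],(500,250)),cv2.resize(S[90:190,270:390],(300,250))]))
p,r,o=pose()
for z in (.14+.04,):
  for a,rr,c in blobs(wood(I),(200,80,450,330),300): print(a,rr,[np.round(onz(m,q,z)[:2],3).tolist() for q in cv2.boxPoints(rr)])
plan([.495,.016,.30],62); print(o["grasp_force"],o["contact_force"])
E
```

```text
15115.5 ((319.5, 233.0), (238.0, 73.0), 90.0) [[0.555, -0.245], [0.558, -0.214], [0.684, -0.223], [0.679, -0.263]]
plan [[0.1637, 0.238, -0.0549], [0.0, 0.006, 0.484], [-0.009, 0.0, -3.516]] q7 1.91 t 4.5
29.85587865114212 [ 0.88450833 -0.93104391 -0.77523951]
```

View pics/lift.png

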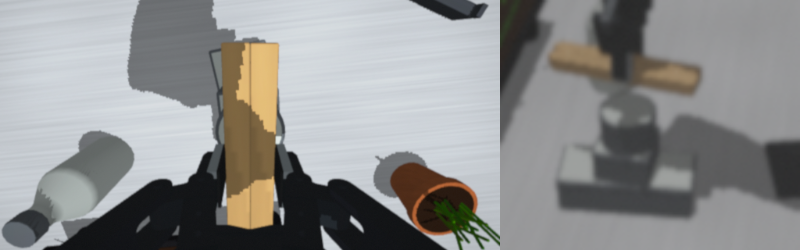

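The picture shows both stakes held level, side by side, with the stack undisturbed.

Request:
drive_tool(deltas=[{"gripper": 200,"offset": [0.025,0.036,-0.005],"angular": [0,0,0.06]},{"gripper": 200,"offset": [0.05,0.072,-0.005],"angular": [0,0,0.13]},{"gripper": 200,"offset": [0.075,0.109,-0.005],"angular": [0,0,0.2]},{"gripper": 200,"offset": [0.1,0.145,-0.005],"angular": [0,0,0.28]},{"gripper": 200,"offset": [0.125,0.182,-0.005],"angular": [0,0,0.36]}])

```text
t: 5.0
eef_pos: [0.5254, -0.042, 0.2481]
tool_rot: [0.0, 0.196, 0.981, 0.0]
contact_force: [0.3, 0.9, -0.9]
gripper_width: 0.363
grasp_force: 30.0
```

```bash
python3 - <<'E'
from h import *
plan([.495,.016,.22],62)
E
```

```text
plan [[0.0504, 0.0418, 0.0281], [0.001, 0.001, 0.121], [-0.001, 0.001, -3.879]] q7 1.3 t 5.0
```

Request:
drive_tool(deltas=[{"gripper": 200,"offset": [0.025,0.021,0.01],"angular": [0,0,0.06]},{"gripper": 200,"offset": [0.04,0.034,0.02],"angular": [0,0,0.12]},{"gripper": 200,"offset": [0.05,0.042,0.028],"angular": [0,0,0.121]},{"gripper": 200,"offset": [0.05,0.042,0.028],"angular": [0,0,0.121]}])

```text
t: 5.4
eef_pos: [0.4952, 0.016, 0.2191]
tool_rot: [-0.001, 0.239, 0.971, -0.0]
contact_force: [0.3, -1.0, -0.1]
gripper_width: 0.365
grasp_force: 30.0
```

```bash
python3 - <<'E'
from h import *
m=optics.camera_model("wrist"); I=optics.read_camera("wrist"); S=optics.read_camera("side"); T=optics.read_camera("top")
cv2.imwrite("pics/ab.png",np.hstack([cv2.resize(I,(480,300)),cv2.resize(S[190:290,310:420],(320,300))]))
for a,r,c in blobs(dark(I,110),(100,0,550,300),300):
    P=cv2.boxPoints(r); print(a,np.round(P).tolist(),[np.round(onz(m,q,.038)[:2],3).tolist() for q in P])
plan([.495,.016,.109],62)
E
```

```text
6000.5 [[481.0, 254.0], [522.0, 173.0], [599.0, 212.0], [559.0, 293.0]] [[0.61, 0.125], [0.553, 0.18], [0.619, 0.231], [0.684, 0.178]]
plan [[0.0032, 0.0014, 0.1114], [0.0, 0.002, 0.002], [-0.003, 0.0, -3.998]] q7 1.1 t 5.55
```

View pics/ab.png

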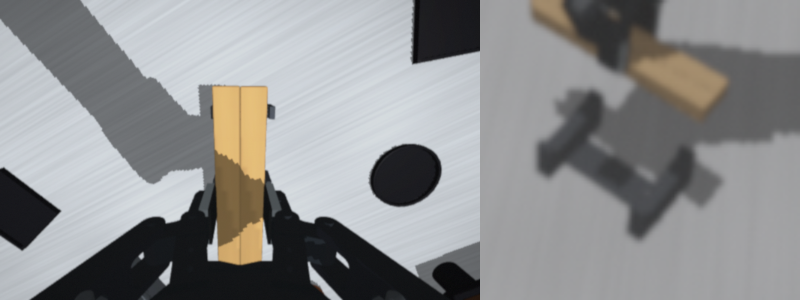

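The stakes are centred on the rest: its upstands show at columns 211 and 273, either side of the stakes at 213–267.

Request:
drive_tool(deltas=[{"gripper": 200,"offset": [0.003,0.001,0.03],"angular": [0,0,0]},{"gripper": 200,"offset": [0.003,0.001,0.06],"angular": [0,0,0]},{"gripper": 200,"offset": [0.003,0.001,0.085],"angular": [0,0,0]},{"gripper": 200,"offset": [0.003,0.001,0.1],"angular": [0,0,0]},{"gripper": 200,"offset": [0.003,0.001,0.106],"angular": [0,0,0]}])

```text
t: 6.05
eef_pos: [0.4942, 0.0154, 0.1128]
tool_rot: [-0.0, 0.242, 0.97, -0.001]
contact_force: [-0.0, -0.5, -1.6]
gripper_width: 0.365
grasp_force: 30.0
```

Request:
drive_tool(deltas=[{"gripper": 200,"offset": [0,0,0.001],"angular": [0,0,0]},{"gripper": 200,"offset": [0,0,0.003],"angular": [0,0,0]},{"gripper": 200,"offset": [0,0,0.003],"angular": [0,0,0]}])

```text
t: 6.35
eef_pos: [0.4946, 0.0167, 0.1116]
tool_rot: [0.001, 0.241, 0.971, 0.0]
contact_force: [0.6, 0.7, -1.4]
gripper_width: 0.363
grasp_force: 30.0
```

Request:
drive_tool(deltas=[{"gripper": 200,"offset": [0,0,0.001],"angular": [0,0,0]},{"gripper": 200,"offset": [0,0,0.002],"angular": [0,0,0]},{"gripper": 200,"offset": [0,0,0.002],"angular": [0,0,0]}])

```text
t: 6.65
eef_pos: [0.4941, 0.0171, 0.109]
tool_rot: [0.0, 0.241, 0.971, 0.0]
contact_force: [-0.3, -0.2, -0.8]
gripper_width: 0.361
grasp_force: 30.0
```

Request:
drive_tool(deltas=[{"gripper": 200,"offset": [0,0,0.0005],"angular": [0,0,0]},{"gripper": 200,"offset": [0,0,0.001],"angular": [0,0,0]},{"gripper": 200,"offset": [0,0,0.001],"angular": [0,0,0]}])

```text
t: 6.95
eef_pos: [0.4941, 0.017, 0.1083]
tool_rot: [0.0, 0.241, 0.971, 0.0]
contact_force: [-1.6, -0.5, 6.0]
gripper_width: 0.362
grasp_force: 30.7
```

Request:
drive_tool(deltas=[{"gripper": 150,"offset": [0,0,0],"angular": [0,0,0]},{"gripper": 130,"offset": [0,0,0],"angular": [0,0,0]},{"gripper": 110,"offset": [0,0,0],"angular": [0,0,0]},{"gripper": 80,"offset": [0,0,0],"angular": [0,0,0]},{"gripper": 80,"offset": [0,0,0],"angular": [0,0,0]}])

```text
t: 7.45
eef_pos: [0.4939, 0.0169, 0.1078]
tool_rot: [-0.0, 0.241, 0.971, -0.0]
contact_force: [0.7, 1.0, -0.2]
gripper_width: 0.689
grasp_force: 0.0
```

Request:
drive_tool(deltas=[{"gripper": 80,"offset": [0,0,-0.01],"angular": [0,0,0]},{"gripper": 80,"offset": [0,0,-0.03],"angular": [0,0,0]},{"gripper": 50,"offset": [0,0,-0.07],"angular": [0,0,0]},{"gripper": 0,"offset": [0,0,-0.12],"angular": [0,0,0]},{"gripper": 0,"offset": [0,0,-0.16],"angular": [0,0,0]}])

```text
t: 7.95
eef_pos: [0.4941, 0.0165, 0.2709]
tool_rot: [0.001, 0.241, 0.971, 0.0]
contact_force: [0.3, 0.4, -0.2]
gripper_width: 0.997
grasp_force: 0.0
```

```bash
python3 - <<'E'
from h import *
m=optics.camera_model("top"); I=optics.read_camera("top")
w=optics.camera_model("wrist"); Iw=optics.read_camera("wrist")
cv2.imwrite("pics/rel.png",np.hstack([cv2.resize(Iw,(480,300)),cv2.resize(I[190:250,275:339],(320,300))]))
for a,r,c in blobs(wood(I),(270,190,340,260),50): print("top",a,np.round(onz(m,r[0],.046),3),[np.round(onz(m,q,.046)[:2],3).tolist() for q in cv2.boxPoints(r)])
for a,r,c in blobs(wood(Iw),(200,80,450,330),300): print("wr",np.round(onz(w,r[0],.046),3),[np.round(onz(w,q,.046)[:2],3).tolist() for q in cv2.boxPoints(r)])
# round tub in the top view: lid/stack
cv2.imwrite("pics/stk.png",cv2.resize(I[115:215,365:455],None,fx=6,fy=6))
p,r,o=pose();print(p,o["q"]);plan([.631,-.237,.27],84)
E
```

```text
top 54.5 [ 0.556 -0.009  0.046] [[0.56, 0.013], [0.573, -0.024], [0.552, -0.032], [0.539, 0.005]]
wr [0.491 0.017 0.046] [[0.421, 0.037], [0.436, 0.065], [0.572, -0.005], [0.555, -0.038]]
[0.49673127 0.01676245 0.27386772] [-0.53671008  0.22200943  0.43896602  2.03410128 -0.12213005  0.89909658
  1.05203109]
plan [[-0.2373, -0.1615, 0.0045], [0.007, 0.011, -0.486], [0.016, -0.01, 3.513]] q7 1.05 t 8.05
```

View pics/rel.png

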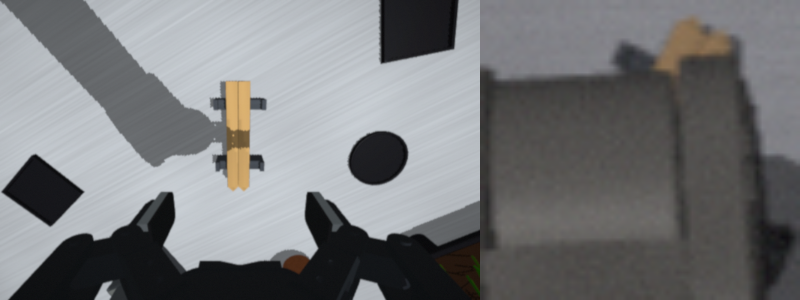

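The stakes lie flat and side by side across both bars, released, between the upstands at columns 213 and 263 of the half-size view.

Request:
drive_tool(deltas=[{"gripper": 0,"offset": [-0.04,-0.027,0],"angular": [0,0,-0.08]},{"gripper": 0,"offset": [-0.08,-0.054,0],"angular": [0,0,-0.16]},{"gripper": 0,"offset": [-0.12,-0.081,0],"angular": [0,0,-0.24]},{"gripper": 0,"offset": [-0.16,-0.108,0],"angular": [0,0,-0.32]},{"gripper": 0,"offset": [-0.2,-0.135,0],"angular": [0,0,-0.4]}])

```text
t: 8.55
eef_pos: [0.6082, -0.1974, 0.268]
tool_rot: [-0.0, 0.084, 0.996, 0.0]
contact_force: [0.3, 0.2, 1.1]
gripper_width: 0.998
grasp_force: 0.0
```

```bash
python3 - <<'E'
from h import *
m=optics.camera_model("wrist"); I=optics.read_camera("wrist"); cv2.imwrite("pics/k1.png",I)
t=optics.camera_model("top"); It=optics.read_camera("top")
cv2.imwrite("pics/k1v.png",np.hstack([cv2.resize(I[100:350,150:400],(500,500)),cv2.resize(It[130:200,385:427],(300,500),interpolation=cv2.INTER_CUBIC)]))
np.save("k1.npy",np.array([m["cam_to_world"]]))
plan([.631,-.237,.27],84)
E
```

```text
plan [[-0.0284, -0.0287, -0.0016], [-0.006, 0.002, -0.094], [0.003, 0.01, 3.906]] q7 1.81 t 8.65
```

View pics/k1v.png

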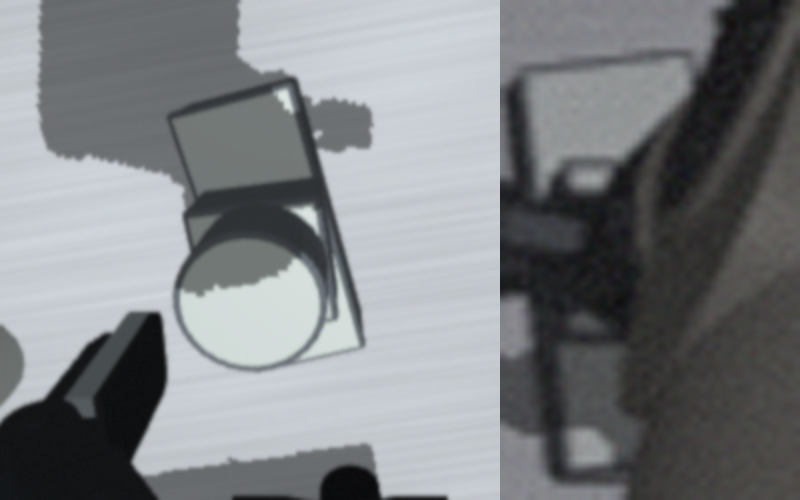

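The crop shows the round lid centred near full-resolution (275,251), the square tub's near corners at (241,206) and (312,196), and box corners at (234,158), (298,139) and (331,273).

```bash
python3 - <<'E'
from h import *
m=optics.camera_model("wrist"); m["cam_to_world"]=np.load("k1.npy")[0]
print("tub",onz(m,(275.5,251),.125),onz(m,(238,251),.125),onz(m,(313,251),.125))
for n,z,P in(("sq",.085,[(241.5,206.5),(312.5,196),(318.5,260)]),("box",.045,[(234,158),(298.5,139),(331.5,273)])):
    Q=[onz(m,p,z) for p in P]; print(n,np.round(Q,3).tolist(),[(round(np.linalg.norm(b-a),3),round(yaw_deg(b-a),1)) for a,b in zip(Q,Q[1:])])
t=onz(m,(275.5,251),.125); plan([t[0],t[1],.168],84)
E
```

```text
tub [ 0.63089777 -0.2367376   0.125     ] [ 0.62591315 -0.26572463  0.125     ] [ 0.63588384 -0.20774219  0.125     ]
sq [[0.601, -0.267, 0.085], [0.603, -0.203, 0.085], [0.665, -0.209, 0.085]] [(np.float64(0.064), np.float64(89.0)), (np.float64(0.063), np.float64(-5.0))]
box [[0.562, -0.275, 0.045], [0.555, -0.209, 0.045], [0.704, -0.201, 0.045]] [(np.float64(0.066), np.float64(96.3)), (np.float64(0.149), np.float64(3.2))]
plan [[-0.0281, -0.0279, 0.1004], [-0.006, 0.002, -0.094], [0.003, 0.01, 3.906]] q7 1.81 t 8.65
```

Request:
drive_tool(deltas=[{"gripper": 0,"offset": [-0.028,-0.028,0.0],"angular": [0,0,-0.094]},{"gripper": 0,"offset": [-0.028,-0.028,0.03],"angular": [0,0,-0.094]},{"gripper": 0,"offset": [-0.028,-0.028,0.06],"angular": [0,0,-0.094]},{"gripper": 0,"offset": [-0.028,-0.028,0.085],"angular": [0,0,-0.094]},{"gripper": 0,"offset": [-0.028,-0.028,0.1],"angular": [0,0,-0.094]}], grip_force=40)

```text
t: 9.15
eef_pos: [0.6294, -0.2275, 0.1657]
tool_rot: [-0.002, 0.049, 0.999, 0.0]
contact_force: [-1.2, 0.1, -0.0]
gripper_width: 0.999
grasp_force: 0.0
```

Request:
drive_tool(deltas=[{"gripper": 0,"offset": [0,0,0],"angular": [0,0,0]},{"gripper": 40,"offset": [0,0,0],"angular": [0,0,0]},{"gripper": 60,"offset": [0,0,0],"angular": [0,0,0]},{"gripper": 75,"offset": [0,0,0],"angular": [0,0,0]},{"gripper": 90,"offset": [0,0,0],"angular": [0,0,0]}])

```text
t: 9.65
eef_pos: [0.6314, -0.229, 0.1699]
tool_rot: [0.001, 0.049, 0.999, -0.0]
contact_force: [-0.7, -0.6, 6.2]
gripper_width: 0.69
grasp_force: 43.4
```

Request:
drive_tool(deltas=[{"gripper": 110,"offset": [0,0,0],"angular": [0,0,0]},{"gripper": 110,"offset": [0,0,0],"angular": [0,0,0]},{"gripper": 110,"offset": [0,0,0],"angular": [0,0,0]}])

```text
t: 9.95
eef_pos: [0.6314, -0.229, 0.1699]
tool_rot: [0.002, 0.049, 0.999, -0.0]
contact_force: [-1.4, -0.4, 6.4]
gripper_width: 0.687
grasp_force: 43.4
```

Request:
drive_tool(deltas=[{"gripper": 110,"offset": [0,0,-0.003],"angular": [0,0,0]},{"gripper": 110,"offset": [0,0,-0.01],"angular": [0,0,0]},{"gripper": 110,"offset": [0,0,-0.025],"angular": [0,0,0]},{"gripper": 110,"offset": [0,0,-0.045],"angular": [0,0,0]},{"gripper": 110,"offset": [0,0,-0.065],"angular": [0,0,0]}])

```text
t: 10.45
eef_pos: [0.6306, -0.2281, 0.2345]
tool_rot: [0.0, 0.049, 0.999, 0.0]
contact_force: [-0.7, 0.6, -0.7]
gripper_width: 0.686
grasp_force: 43.2
```

Request:
drive_tool(deltas=[{"gripper": 110,"offset": [0,0,0],"angular": [0,0,0]},{"gripper": 110,"offset": [0,0,0],"angular": [0,0,0]},{"gripper": 110,"offset": [0,0,0],"angular": [0,0,0]}])

```text
t: 10.75
eef_pos: [0.63, -0.2278, 0.2319]
tool_rot: [-0.001, 0.049, 0.999, 0.0]
contact_force: [0.9, -0.9, -0.5]
gripper_width: 0.688
grasp_force: 43.2
```

```bash
python3 - <<'E'
from h import *
m=optics.camera_model("wrist"); I=optics.read_camera("wrist"); cv2.imwrite("pics/k2.png",I); np.save("k2.npy",m["cam_to_world"])
S=optics.read_camera("side"); cv2.imwrite("pics/k2v.png",np.hstack([cv2.resize(I,(480,300)),cv2.resize(S[100:190,275:371],(320,300))]))
p,r,o=pose();print(p,o["grasp_force"]);plan([.642,.197,.25])
E
```

```text
[ 0.630031   -0.22790167  0.23168617] 43.204784989356995
plan [[0.0297, 0.424, -0.0181]] q7 1.93 t 10.85
```

View pics/k2v.png

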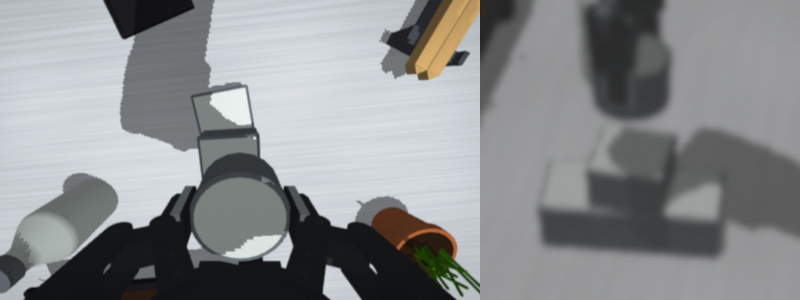

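The tub is held upright and centred (lid at (240,217) in the half-size view); the square tub and box stand as before.

Request:
drive_tool(deltas=[{"gripper": 110,"offset": [0.003,0.03,-0.01],"angular": [0,0,0]},{"gripper": 110,"offset": [0.006,0.075,-0.018],"angular": [0,0,0]},{"gripper": 110,"offset": [0.009,0.12,-0.018],"angular": [0,0,0]},{"gripper": 110,"offset": [0.012,0.165,-0.018],"angular": [0,0,0]},{"gripper": 110,"offset": [0.015,0.21,-0.018],"angular": [0,0,0]}])

```text
t: 11.35
eef_pos: [0.6357, -0.016, 0.2502]
tool_rot: [-0.001, 0.049, 0.999, -0.0]
contact_force: [0.3, 1.0, -1.5]
gripper_width: 0.69
grasp_force: 43.4
```

Request:
drive_tool(deltas=[{"gripper": 110,"offset": [0.003,0.045,0],"angular": [0,0,0]},{"gripper": 110,"offset": [0.006,0.09,0],"angular": [0,0,0]},{"gripper": 110,"offset": [0.009,0.13,0],"angular": [0,0,0]},{"gripper": 110,"offset": [0.012,0.165,0],"angular": [0,0,0]},{"gripper": 110,"offset": [0.015,0.19,0],"angular": [0,0,0]}])

```text
t: 11.85
eef_pos: [0.6391, 0.1764, 0.2498]
tool_rot: [-0.001, 0.047, 0.999, 0.0]
contact_force: [-0.1, -0.3, -2.2]
gripper_width: 0.687
grasp_force: 43.4
```

Request:
drive_tool(deltas=[{"gripper": 110,"offset": [0,0,0],"angular": [0,0,0]},{"gripper": 110,"offset": [0,0,0],"angular": [0,0,0]},{"gripper": 110,"offset": [0,0,0],"angular": [0,0,0]}])

```text
t: 12.15
eef_pos: [0.6399, 0.171, 0.2504]
tool_rot: [-0.0, 0.05, 0.999, -0.001]
contact_force: [0.7, -0.7, -1.5]
gripper_width: 0.689
grasp_force: 43.3
```

```bash
python3 - <<'E'
from h import *
m=optics.camera_model("wrist"); I=optics.read_camera("wrist"); cv2.imwrite("pics/k3.png",I)
p,r,o=pose();print(p,o["q"]);plan([.642,.197,.12])
d=dark(I,60); 
for a,rr,c in blobs(d,None,500):
    e=cv2.fitEllipse(c); print(a,np.round(e[0],1),np.round(e[1],1), onz(m,e[0],.008))
cv2.imwrite("pics/k3v.png",np.hstack([cv2.resize(I,(480,300)),cv2.resize(optics.read_camera("side")[240:360,220:348],(320,300))]))
E
```

```text
[0.64000299 0.17082131 0.25064336] [-0.60589541  0.52495798  0.35496421  1.65673967 -0.207645    0.99797935
  1.28859555]
plan [[0.0006, 0.0264, 0.1306]] q7 1.29 t 12.2
48591.0 [330.2 343.7] [141.4 650.5] [0.84872675 0.1630852  0.008     ]
6302.0 [333.4 199.9] [ 88.  131.3] [0.65789715 0.18379451 0.008     ]
4984.5 [447.   24.4] [ 57.7 126.2] [0.4997821  0.30311361 0.008     ]
2750.0 [167.   59.4] [ 49.9 121.4] [0.50265274 0.03803102 0.008     ]
```

View pics/k3v.png

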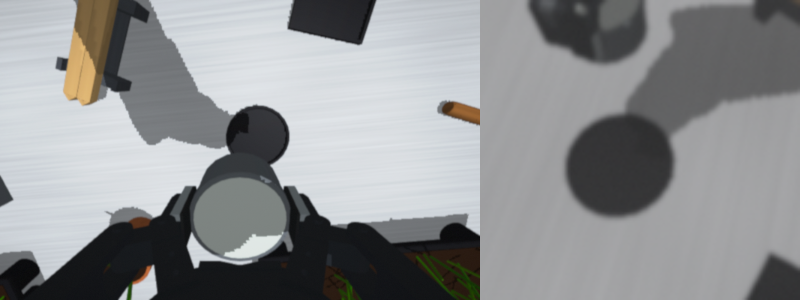

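The tub hangs above and just short of the saucer, whose visible arc centres near full-resolution (344,180).

Request:
drive_tool(deltas=[{"gripper": 110,"offset": [0.001,0.013,0.04],"angular": [0,0,0]},{"gripper": 110,"offset": [0.001,0.026,0.08],"angular": [0,0,0]},{"gripper": 110,"offset": [0.001,0.026,0.12],"angular": [0,0,0]},{"gripper": 110,"offset": [0.001,0.026,0.145],"angular": [0,0,0]},{"gripper": 110,"offset": [0.001,0.026,0.145],"angular": [0,0,0]}])

```text
t: 12.75
eef_pos: [0.639, 0.197, 0.1019]
tool_rot: [-0.003, 0.05, 0.999, -0.002]
contact_force: [-0.4, -0.5, -1.2]
gripper_width: 0.69
grasp_force: 43.5
```

Request:
drive_tool(deltas=[{"gripper": 110,"offset": [0,0,0],"angular": [0,0,0]},{"gripper": 110,"offset": [0,0,0],"angular": [0,0,0]}])

```text
t: 12.95
eef_pos: [0.6429, 0.1984, 0.1081]
tool_rot: [0.002, 0.05, 0.999, 0.001]
contact_force: [1.3, -0.2, -1.0]
gripper_width: 0.688
grasp_force: 43.5
```

```bash
python3 - <<'E'
from h import *
m=optics.camera_model("wrist"); I=optics.read_camera("wrist")
p,r,o=pose();print(p);plan([.642,.197,.089])
cv2.imwrite("pics/k4v.png",np.hstack([cv2.resize(I,(480,300)),cv2.resize(optics.read_camera("side")[260:350,230:326],(320,300))]))
E
```

```text
[0.64288389 0.19862711 0.10819899]
plan [[0.0008, -0.0017, 0.0192]] q7 1.3 t 13.0
```

View pics/k4v.png

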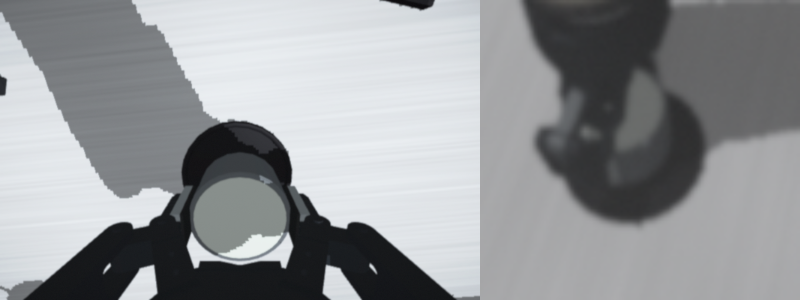

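The saucer spans columns 181–291 around the tub at 191–289 (half-size), so a shift of about −3 mm in tool y is due.

Request:
drive_tool(deltas=[{"gripper": 110,"offset": [0.001,-0.0025,0.005],"angular": [0,0,0]},{"gripper": 110,"offset": [0.001,-0.0025,0.01],"angular": [0,0,0]},{"gripper": 110,"offset": [0.001,-0.0025,0.015],"angular": [0,0,0]},{"gripper": 110,"offset": [0.001,-0.0025,0.018],"angular": [0,0,0]},{"gripper": 110,"offset": [0.001,-0.0025,0.018],"angular": [0,0,0]}])

```text
t: 13.55
eef_pos: [0.64, 0.1964, 0.088]
tool_rot: [-0.0, 0.049, 0.999, -0.0]
contact_force: [-2.4, -1.4, 3.9]
gripper_width: 0.693
grasp_force: 43.9
```

Request:
drive_tool(deltas=[{"gripper": 110,"offset": [0,0,0.001],"angular": [0,0,0]},{"gripper": 110,"offset": [0,0,0.001],"angular": [0,0,0]},{"gripper": 110,"offset": [0,0,0.001],"angular": [0,0,0]}])

```text
t: 13.85
eef_pos: [0.6399, 0.1963, 0.0879]
tool_rot: [-0.0, 0.049, 0.999, 0.0]
contact_force: [-5.1, -1.3, 10.6]
gripper_width: 0.69
grasp_force: 44.8
```

Contact made; release and rise.

Request:
drive_tool(deltas=[{"gripper": 70,"offset": [0,0,0],"angular": [0,0,0]},{"gripper": 50,"offset": [0,0,0],"angular": [0,0,0]},{"gripper": 20,"offset": [0,0,0],"angular": [0,0,0]},{"gripper": 0,"offset": [0,0,0],"angular": [0,0,0]},{"gripper": 0,"offset": [0,0,0],"angular": [0,0,0]}])

```text
t: 14.35
eef_pos: [0.6402, 0.1964, 0.0867]
tool_rot: [-0.0, 0.049, 0.999, -0.0]
contact_force: [0.7, 0.8, -0.1]
gripper_width: 1.002
grasp_force: 0.0
```

Request:
drive_tool(deltas=[{"gripper": 0,"offset": [0,0,-0.01],"angular": [0,0,0]},{"gripper": 0,"offset": [0,0,-0.04],"angular": [0,0,0]},{"gripper": 0,"offset": [0,0,-0.085],"angular": [0,0,0]},{"gripper": 0,"offset": [0,0,-0.13],"angular": [0,0,0]},{"gripper": 0,"offset": [0,0,-0.17],"angular": [0,0,0]}])

```text
t: 14.85
eef_pos: [0.6404, 0.1961, 0.26]
tool_rot: [0.001, 0.049, 0.999, 0.0]
contact_force: [1.1, 0.2, -0.9]
gripper_width: 1.0
grasp_force: 0.0
```

Request:
drive_tool(deltas=[{"gripper": 0,"offset": [0,0,0],"angular": [0,0,0]},{"gripper": 0,"offset": [0,0,0],"angular": [0,0,0]}])

```text
t: 15.05
eef_pos: [0.6406, 0.1964, 0.2587]
tool_rot: [0.001, 0.049, 0.999, 0.001]
contact_force: [-0.9, -0.6, -0.4]
gripper_width: 1.004
grasp_force: 0.0
```

```bash
python3 - <<'E'
from h import *
m=optics.camera_model("wrist"); I=optics.read_camera("wrist"); cv2.imwrite("pics/k5.png",I)
g=cv2.cvtColor(I,cv2.COLOR_BGR2GRAY)[150:300,230:410]
c=cv2.HoughCircles(cv2.medianBlur(g,5),cv2.HOUGH_GRADIENT,1,40,param1=100,param2=20,minRadius=25,maxRadius=60)
if c is not None:
    for x,y,rr in c[0][:3]: print(x+230,y+150,rr,onz(m,(x+230,y+150),.043),onz(m,(x+230,y+150),.008))
W=optics.camera_model("top");It=optics.read_camera("top"); cv2.imwrite("pics/k5t.png",It)
Z=dark(I,60)
for a,r,c in blobs(Z,(200,150,430,300),300): print(a,r)
p,r,o=pose();print(p);plan([.633,-.238,.27],87)
E
```

```text
318.5 180.5 41.3 [0.6300533  0.19655262 0.043     ] [0.63801375 0.19572336 0.008     ]
1970.5 ((318.6957092285156, 177.89028930664062), (81.1937255859375, 72.29902648925781), 2.726310968399048)
[0.63940979 0.19630279 0.25596159]
plan [[-0.0361, -0.4329, -0.0138], [-0.001, -0.002, -0.058], [-0.004, 0.001, 3.942]] q7 1.25 t 15.15
```

Request:
drive_tool(deltas=[{"gripper": 0,"offset": [-0.004,-0.045,0],"angular": [0,0,0]},{"gripper": 0,"offset": [-0.008,-0.09,0],"angular": [0,0,0]},{"gripper": 0,"offset": [-0.012,-0.135,0],"angular": [0,0,0]},{"gripper": 0,"offset": [-0.015,-0.18,0],"angular": [0,0,0]},{"gripper": 0,"offset": [-0.019,-0.225,0],"angular": [0,0,0]}])

```text
t: 15.65
eef_pos: [0.6359, -0.031, 0.2551]
tool_rot: [-0.002, 0.049, 0.999, -0.0]
contact_force: [-0.1, -0.5, 0.5]
gripper_width: 0.998
grasp_force: 0.0
```

Request:
drive_tool(deltas=[{"gripper": 0,"offset": [-0.004,-0.045,0],"angular": [0,0,0]},{"gripper": 0,"offset": [-0.008,-0.09,0],"angular": [0,0,0]},{"gripper": 0,"offset": [-0.012,-0.135,0],"angular": [0,0,0]},{"gripper": 0,"offset": [-0.015,-0.18,0],"angular": [0,0,0]},{"gripper": 0,"offset": [-0.017,-0.208,0],"angular": [0,0,-0.058]}])

```text
t: 16.15
eef_pos: [0.6317, -0.2423, 0.2551]
tool_rot: [-0.002, 0.028, 1.0, -0.001]
contact_force: [0.3, -0.3, 0.0]
gripper_width: 1.002
grasp_force: 0.0
```

Request:
drive_tool(deltas=[{"gripper": 0,"offset": [0,0,0],"angular": [0,0,0]},{"gripper": 0,"offset": [0,0,0],"angular": [0,0,0]},{"gripper": 0,"offset": [0,0,0],"angular": [0,0,0]},{"gripper": 0,"offset": [0,0,0],"angular": [0,0,0]}])

```text
t: 16.55
eef_pos: [0.634, -0.236, 0.2562]
tool_rot: [-0.0, 0.025, 1.0, 0.001]
contact_force: [-0.2, -0.2, -0.1]
gripper_width: 0.996
grasp_force: 0.0
```

```bash
python3 - <<'E'
from h import *
m=optics.camera_model("wrist"); I=optics.read_camera("wrist"); cv2.imwrite("pics/k6.png",I); np.save("k6.npy",m["cam_to_world"])
p,r,o=pose();print(p,o["q"][6]);plan([.633,-.238,.128],87)
cv2.imwrite("pics/k6v.png",np.hstack([cv2.resize(I[90:290,230:410],(540,600),interpolation=cv2.INTER_CUBIC),cv2.resize(cv2.imread("pics/k5.png")[130:290,230:430],(260,208))][:1]))
E
```

```text
[ 0.63398421 -0.2362129   0.2564841 ] 1.9824882591266262
plan [[0.0008, -0.0019, 0.1285], [0.001, -0.001, 0.003], [0.001, 0.002, -3.997]] q7 1.98 t 16.6
```

View pics/k6v.png

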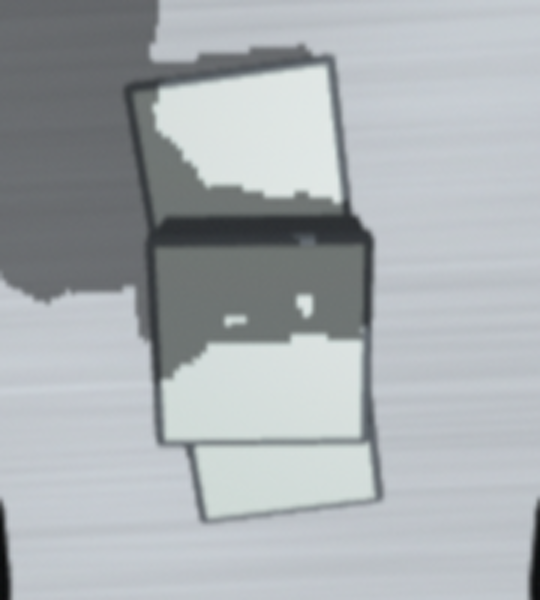

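The crop shows the square tub's lid corners at crop (150,240), (372,238), (364,441), (158,443) and the box's at (127,88), (331,58), (381,498), (203,521), crop scale 3 from (230,90).

```bash
python3 - <<'E'
from h import *
m=optics.camera_model("wrist"); m["cam_to_world"]=np.load("k6.npy")
for n,z,P in(("sq",.085,[(150,240),(372,238),(364,441),(158,443)]),("box",.045,[(127,88),(331,58),(381,498),(203,521)])):
    Q=[onz(m,np.array(p)/3+[230,90],z) for p in P]; Q.append(Q[0]); print(n,np.round(np.mean(Q[:4],0),4),[(round(np.linalg.norm(b-a),3),round(yaw_deg(b-a),1)) for a,b in zip(Q,Q[1:])])
E
```

```text
sq [ 0.6335 -0.2382  0.085 ] [(np.float64(0.06), np.float64(87.6)), (np.float64(0.06), np.float64(-3.2)), (np.float64(0.06), np.float64(-92.4)), (np.float64(0.06), np.float64(177.1))]
box [ 0.6335 -0.238   0.045 ] [(np.float64(0.062), np.float64(95.1)), (np.float64(0.147), np.float64(5.0)), (np.float64(0.063), np.float64(-84.8)), (np.float64(0.147), np.float64(-175.2))]
```

Request:
drive_tool(deltas=[{"gripper": 0,"offset": [0.001,-0.002,0.035],"angular": [0,0,0]},{"gripper": 0,"offset": [0.001,-0.002,0.07],"angular": [0,0,0]},{"gripper": 0,"offset": [0.001,-0.002,0.1],"angular": [0,0,0]},{"gripper": 0,"offset": [0.001,-0.002,0.12],"angular": [0,0,0]},{"gripper": 0,"offset": [0.001,-0.002,0.128],"angular": [0,0,0]}])

```text
t: 17.1
eef_pos: [0.6317, -0.2383, 0.1265]
tool_rot: [-0.002, 0.026, 1.0, 0.001]
contact_force: [-0.5, -0.1, 0.9]
gripper_width: 0.999
grasp_force: 0.0
```

Request:
drive_tool(deltas=[{"gripper": 0,"offset": [0,0,0],"angular": [0,0,0]},{"gripper": 0,"offset": [0,0,0],"angular": [0,0,0]},{"gripper": 40,"offset": [0,0,0],"angular": [0,0,0]},{"gripper": 60,"offset": [0,0,0],"angular": [0,0,0]},{"gripper": 75,"offset": [0,0,0],"angular": [0,0,0]}])

```text
t: 17.6
eef_pos: [0.6333, -0.24, 0.1304]
tool_rot: [0.001, 0.026, 1.0, -0.0]
contact_force: [-0.3, 1.4, 7.2]
gripper_width: 0.716
grasp_force: 45.1
```

Request:
drive_tool(deltas=[{"gripper": 90,"offset": [0,0,0],"angular": [0,0,0]},{"gripper": 110,"offset": [0,0,0],"angular": [0,0,0]},{"gripper": 110,"offset": [0,0,0],"angular": [0,0,0]},{"gripper": 110,"offset": [0,0,0],"angular": [0,0,0]}])

```text
t: 18.0
eef_pos: [0.6333, -0.2401, 0.1304]
tool_rot: [0.001, 0.026, 1.0, 0.0]
contact_force: [-0.4, 1.2, 6.5]
gripper_width: 0.72
grasp_force: 45.2
```

Request:
drive_tool(deltas=[{"gripper": 110,"offset": [0,0,-0.003],"angular": [0,0,0]},{"gripper": 110,"offset": [0,0,-0.01],"angular": [0,0,0]},{"gripper": 110,"offset": [0,0,-0.025],"angular": [0,0,0]},{"gripper": 110,"offset": [0,0,-0.045],"angular": [0,0,0]},{"gripper": 110,"offset": [0,0,-0.065],"angular": [0,0,0]}])

```text
t: 18.5
eef_pos: [0.6324, -0.2402, 0.1955]
tool_rot: [0.0, 0.026, 1.0, -0.0]
contact_force: [0.1, -0.5, -1.8]
gripper_width: 0.717
grasp_force: 44.2
```

Request:
drive_tool(deltas=[{"gripper": 110,"offset": [0,0,0],"angular": [0,0,0]},{"gripper": 110,"offset": [0,0,0],"angular": [0,0,0]}])

```text
t: 18.7
eef_pos: [0.6326, -0.2401, 0.1945]
tool_rot: [0.001, 0.026, 1.0, -0.0]
contact_force: [0.1, -0.7, -2.1]
gripper_width: 0.718
grasp_force: 44.3
```

```bash
python3 - <<'E'
from h import *
m=optics.camera_model("wrist"); I=optics.read_camera("wrist")
Z=dark(I,60)
for a,r,c in blobs(Z,None,500): print(a,np.round(r[0]),np.round(r[1]),r[2],[np.round(onz(m,q,.008)[:2],3).tolist() for q in cv2.boxPoints(r)])
p,r,o=pose();print(p,o["grasp_force"]);plan([.432,-.322,.195],105.4)
E
```

```text
41325.0 [336. 329.] [139. 607.] 90.0 [[0.678, -0.518], [0.709, 0.061], [0.886, 0.107], [0.849, -0.576]]
2430.5 [319. 211.] [ 22. 138.] 90.0 [[0.63, -0.303], [0.636, -0.179], [0.657, -0.179], [0.651, -0.305]]
2397.5 [608.  32.] [45. 88.] 34.508522033691406 [[0.526, -0.043], [0.479, -0.016], [0.497, 0.016], [0.546, -0.01]]
1247.0 [192.  14.] [27. 87.] 90.0 [[0.472, -0.359], [0.475, -0.294], [0.493, -0.296], [0.489, -0.362]]
[ 0.63214393 -0.23978168  0.19347857] 44.31635856628418
plan [[0.1956, -0.0926, -0.0014], [0.001, -0.001, -0.409], [-0.001, -0.001, 3.591]] q7 2.01 t 18.75
```

Request:
drive_tool(deltas=[{"gripper": 110,"offset": [0.03,-0.014,0],"angular": [0,0,-0.06]},{"gripper": 110,"offset": [0.07,-0.033,0],"angular": [0,0,-0.14]},{"gripper": 110,"offset": [0.11,-0.052,0],"angular": [0,0,-0.23]},{"gripper": 110,"offset": [0.15,-0.07,0],"angular": [0,0,-0.31]},{"gripper": 110,"offset": [0.18,-0.085,0],"angular": [0,0,-0.38]}])

```text
t: 19.25
eef_pos: [0.4447, -0.3159, 0.1927]
tool_rot: [-0.001, -0.123, 0.992, 0.001]
contact_force: [0.4, -0.4, -0.9]
gripper_width: 0.719
grasp_force: 44.2
```

Request:
drive_tool(deltas=[{"gripper": 110,"offset": [0,0,0],"angular": [0,0,0]},{"gripper": 110,"offset": [0,0,0],"angular": [0,0,0]},{"gripper": 110,"offset": [0,0,0],"angular": [0,0,0]}])

```text
t: 19.55
eef_pos: [0.4493, -0.3147, 0.1934]
tool_rot: [0.0, -0.123, 0.992, 0.0]
contact_force: [0.2, 0.7, -1.6]
gripper_width: 0.719
grasp_force: 44.2
```

```bash
python3 - <<'E'
from h import *
p,r,o=pose();print(p,o["q"]);plan([.432,-.322,.12],105.4)
E
```

```text
[ 0.44925391 -0.31467669  0.193424  ] [ 0.23798959  0.4200522   0.32709802  1.97681725 -0.18922812  0.7739903
  2.49233691]
plan [[0.0185, -0.0029, 0.0734], [0.001, 0.0, -0.028], [0.0, -0.001, 3.972]] q7 2.49 t 19.55
```

Request:
drive_tool(deltas=[{"gripper": 110,"offset": [0.01,-0.002,0.01],"angular": [0,0,-0.028]},{"gripper": 110,"offset": [0.0185,-0.003,0.03],"angular": [0,0,-0.028]},{"gripper": 110,"offset": [0.0185,-0.003,0.055],"angular": [0,0,-0.028]},{"gripper": 110,"offset": [0.0185,-0.003,0.075],"angular": [0,0,-0.028]},{"gripper": 110,"offset": [0.0185,-0.003,0.083],"angular": [0,0,-0.028]}])

```text
t: 20.05
eef_pos: [0.4315, -0.3214, 0.1088]
tool_rot: [-0.001, -0.135, 0.991, 0.001]
contact_force: [-0.5, 0.8, -1.4]
gripper_width: 0.715
grasp_force: 44.2
```

Request:
drive_tool(deltas=[{"gripper": 110,"offset": [0,0,0],"angular": [0,0,0]},{"gripper": 110,"offset": [0,0,0],"angular": [0,0,0]},{"gripper": 110,"offset": [0,0,0],"angular": [0,0,0]}])

```text
t: 20.35
eef_pos: [0.4319, -0.3231, 0.1118]
tool_rot: [0.001, -0.134, 0.991, -0.001]
contact_force: [-0.2, -0.4, -1.4]
gripper_width: 0.716
grasp_force: 44.2
```

```bash
python3 - <<'E'
from h import *
m=optics.camera_model("wrist"); I=optics.read_camera("wrist")
cv2.imwrite("pics/k7v.png",np.hstack([cv2.resize(I,(480,300)),cv2.resize(optics.read_camera("side")[120:190,360:435],(320,300))]))
p,r,o=pose();print(p);plan([.432,-.322,.089],105.4)
E
```

```text
[ 0.43169744 -0.32309287  0.11176991]
plan [[-0.0006, 0.001, 0.0228], [-0.001, 0.002, -0.001], [0.003, 0.002, 3.999]] q7 2.59 t 20.45
```

View pics/k7v.png

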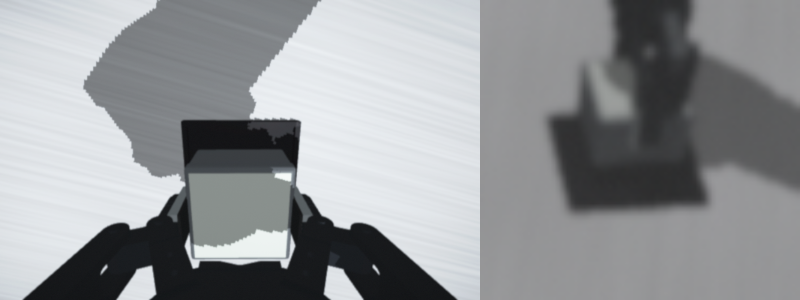

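The tray spans half-size columns 181–300 at row 120 around the tub at 189–293, both square to the view, so it is centred and aligned. Lower it.

Request:
drive_tool(deltas=[{"gripper": 110,"offset": [0,0.001,0.006],"angular": [0,0,0]},{"gripper": 110,"offset": [0,0.001,0.012],"angular": [0,0,0]},{"gripper": 110,"offset": [0,0.001,0.017],"angular": [0,0,0]},{"gripper": 110,"offset": [0,0.001,0.02],"angular": [0,0,0]},{"gripper": 110,"offset": [0,0.001,0.02],"angular": [0,0,0]}])

```text
t: 20.95
eef_pos: [0.4304, -0.3217, 0.0902]
tool_rot: [-0.001, -0.133, 0.991, 0.0]
contact_force: [0.7, 1.1, -0.9]
gripper_width: 0.719
grasp_force: 44.2
```

Request:
drive_tool(deltas=[{"gripper": 110,"offset": [0,0,0.002],"angular": [0,0,0]},{"gripper": 110,"offset": [0,0,0.003],"angular": [0,0,0]},{"gripper": 110,"offset": [0,0,0.003],"angular": [0,0,0]}])

```text
t: 21.25
eef_pos: [0.4309, -0.322, 0.0883]
tool_rot: [0.0, -0.133, 0.991, 0.0]
contact_force: [-1.6, 1.3, 3.4]
gripper_width: 0.721
grasp_force: 44.8
```

Request:
drive_tool(deltas=[{"gripper": 110,"offset": [0,0,0.001],"angular": [0,0,0]},{"gripper": 110,"offset": [0,0,0.001],"angular": [0,0,0]}])

```text
t: 21.45
eef_pos: [0.4308, -0.322, 0.0882]
tool_rot: [0.0, -0.133, 0.991, 0.0]
contact_force: [-4.5, 3.0, 15.0]
gripper_width: 0.714
grasp_force: 46.3
```

Request:
drive_tool(deltas=[{"gripper": 65,"offset": [0,0,0],"angular": [0,0,0]},{"gripper": 45,"offset": [0,0,0],"angular": [0,0,0]},{"gripper": 20,"offset": [0,0,0],"angular": [0,0,0]},{"gripper": 0,"offset": [0,0,0],"angular": [0,0,0]},{"gripper": 0,"offset": [0,0,0],"angular": [0,0,0]}])

```text
t: 21.95
eef_pos: [0.4308, -0.3219, 0.0868]
tool_rot: [-0.0, -0.134, 0.991, 0.0]
contact_force: [-1.1, 0.6, 0.2]
gripper_width: 1.0
grasp_force: 0.0
```

Request:
drive_tool(deltas=[{"gripper": 0,"offset": [0,0,-0.01],"angular": [0,0,0]},{"gripper": 0,"offset": [0,0,-0.04],"angular": [0,0,0]},{"gripper": 0,"offset": [0,0,-0.085],"angular": [0,0,0]},{"gripper": 0,"offset": [0,0,-0.12],"angular": [0,0,0]},{"gripper": 0,"offset": [0,0,-0.14],"angular": [0,0,0]}])

```text
t: 22.45
eef_pos: [0.4315, -0.3227, 0.2306]
tool_rot: [0.002, -0.133, 0.991, -0.001]
contact_force: [0.8, -0.5, -0.2]
gripper_width: 1.0
grasp_force: 0.0
```

Request:
drive_tool(deltas=[{"gripper": 0,"offset": [0,0,0],"angular": [0,0,0]},{"gripper": 0,"offset": [0,0,0],"angular": [0,0,0]},{"gripper": 0,"offset": [0,0,0],"angular": [0,0,0]}])

```text
t: 22.75
eef_pos: [0.4302, -0.3214, 0.2259]
tool_rot: [-0.001, -0.134, 0.991, 0.001]
contact_force: [-0.8, -0.2, -0.1]
gripper_width: 0.997
grasp_force: 0.0
```

```bash
python3 - <<'E'
from h import *
m=optics.camera_model("wrist"); I=optics.read_camera("wrist"); cv2.imwrite("pics/k8.png",I)
g=cv2.inRange(I,(95,105,95),(255,255,255))
for a,r,c in blobs(dark(I,60),(200,80,450,290),500): P=cv2.boxPoints(r);print("tray",a,r,onz(m,P.mean(0),.008),[np.round(onz(m,q,.008)[:2],3).tolist() for q in P])
for a,r,c in blobs(g,(250,120,400,290),500): P=cv2.boxPoints(r);print("tub",a,r,onz(m,P.mean(0),.043),[np.round(onz(m,q,.043)[:2],3).tolist() for q in P])
p,r,o=pose();print(p,o["grasp_force"]);plan([.6335,-.238,.226],95)
E
```

```text
tray 3505.0 ((317.0, 188.5), (89.0, 96.0), 90.0) [ 0.4282152  -0.32427984  0.008     ] [[0.398, -0.38], [0.374, -0.292], [0.461, -0.264], [0.487, -0.36]]
tub 191055.5 ((319.5, 199.5), (399.0, 639.0), 90.0) [ 0.42868481 -0.32165458  0.043     ] [[0.344, -0.587], [0.219, -0.135], [0.558, 0.083], [0.743, -0.602]]
[ 0.43016505 -0.32143146  0.22571779] 0.0
plan [[-0.2182, 0.0266, -0.0006], [0.002, -0.002, 0.23], [0.004, 0.003, -3.77]] q7 2.52 t 22.8
```

Request:
drive_tool(deltas=[{"gripper": 0,"offset": [-0.04,0.005,0],"angular": [0,0,0.04]},{"gripper": 0,"offset": [-0.085,0.01,0],"angular": [0,0,0.09]},{"gripper": 0,"offset": [-0.13,0.016,0],"angular": [0,0,0.14]},{"gripper": 0,"offset": [-0.175,0.021,0],"angular": [0,0,0.19]},{"gripper": 0,"offset": [-0.218,0.027,0],"angular": [0,0,0.23]}])

```text
t: 23.3
eef_pos: [0.6351, -0.237, 0.2252]
tool_rot: [-0.001, -0.043, 0.999, 0.0]
contact_force: [-0.1, -1.1, -0.2]
gripper_width: 0.999
grasp_force: 0.0
```

Request:
drive_tool(deltas=[{"gripper": 0,"offset": [0,0,0],"angular": [0,0,0]},{"gripper": 0,"offset": [0,0,0],"angular": [0,0,0]},{"gripper": 0,"offset": [0,0,0],"angular": [0,0,0]},{"gripper": 0,"offset": [0,0,0],"angular": [0,0,0]}])

```text
t: 23.7
eef_pos: [0.6324, -0.2395, 0.2266]
tool_rot: [-0.001, -0.042, 0.999, -0.0]
contact_force: [0.1, -0.0, 0.5]
gripper_width: 1.0
grasp_force: 0.0
```

```bash
python3 - <<'E'
from h import *
m=optics.camera_model("wrist"); I=optics.read_camera("wrist"); cv2.imwrite("pics/k9.png",I)
# box sides are dark outline: edges around the lid
e=cv2.inRange(I,(0,0,0),(115,115,115))
for v in (90,115):
  e=dark(I,v)
  for a,r,c in blobs(e,(240,60,400,280),300): P=cv2.boxPoints(r);print(v,a,r);print(" ",[np.round(onz(m,q,.045)[:2],3).tolist() for q in P],onz(m,P.mean(0),.045))
p,r,o=pose();print(p);plan([.6335,-.238,.085],95)
E
```

```text
90 302.5 ((293.5798034667969, 146.30029296875), (55.00423812866211, 113.99122619628906), 33.550662994384766)
  [[0.618, -0.31], [0.537, -0.261], [0.557, -0.223], [0.642, -0.27]] [ 0.58628181 -0.26535494  0.045     ]
115 23763.0 ((261.0, 137.5), (275.0, 196.0), 90.0)
  [[0.489, -0.366], [0.477, -0.224], [0.702, -0.196], [0.718, -0.382]] [ 0.58137098 -0.29258645  0.045     ]
[ 0.63259046 -0.23945912  0.22679406]
plan [[-0.0011, 0.0014, 0.1418], [-0.0, -0.001, -0.003], [-0.002, 0.0, 3.997]] q7 2.11 t 23.75
```

Request:
drive_tool(deltas=[{"gripper": 0,"offset": [-0.001,0.001,0.04],"angular": [0,0,0]},{"gripper": 0,"offset": [-0.001,0.001,0.08],"angular": [0,0,0]},{"gripper": 0,"offset": [-0.001,0.001,0.115],"angular": [0,0,0]},{"gripper": 0,"offset": [-0.001,0.001,0.132],"angular": [0,0,0]},{"gripper": 0,"offset": [-0.001,0.001,0.142],"angular": [0,0,0]}], grip_force=60)

```text
t: 24.25
eef_pos: [0.6339, -0.2374, 0.0837]
tool_rot: [-0.001, -0.043, 0.999, 0.0]
contact_force: [1.1, 0.3, 1.2]
gripper_width: 1.001
grasp_force: 0.0
```

Request:
drive_tool(deltas=[{"gripper": 0,"offset": [0,0,0],"angular": [0,0,0]},{"gripper": 0,"offset": [0,0,0],"angular": [0,0,0]},{"gripper": 40,"offset": [0,0,0],"angular": [0,0,0]},{"gripper": 60,"offset": [0,0,0],"angular": [0,0,0]},{"gripper": 75,"offset": [0,0,0],"angular": [0,0,0]}])

```text
t: 24.75
eef_pos: [0.6358, -0.2377, 0.0867]
tool_rot: [0.001, -0.044, 0.999, -0.001]
contact_force: [-0.1, -0.4, 6.9]
gripper_width: 0.737
grasp_force: 67.9
```

Request:
drive_tool(deltas=[{"gripper": 90,"offset": [0,0,0],"angular": [0,0,0]},{"gripper": 110,"offset": [0,0,0],"angular": [0,0,0]},{"gripper": 110,"offset": [0,0,0],"angular": [0,0,0]},{"gripper": 110,"offset": [0,0,0],"angular": [0,0,0]}])

```text
t: 25.15
eef_pos: [0.6357, -0.2377, 0.0867]
tool_rot: [0.001, -0.044, 0.999, -0.001]
contact_force: [-0.5, 0.1, 6.5]
gripper_width: 0.738
grasp_force: 68.0
```

Request:
drive_tool(deltas=[{"gripper": 110,"offset": [0,0,-0.005],"angular": [0,0,0]},{"gripper": 110,"offset": [0,0,-0.025],"angular": [0,0,0]},{"gripper": 110,"offset": [0,0,-0.055],"angular": [0,0,0]},{"gripper": 110,"offset": [0,0,-0.085],"angular": [0,0,0]},{"gripper": 110,"offset": [0,0,-0.105],"angular": [0,0,0]}])

```text
t: 25.65
eef_pos: [0.6351, -0.2371, 0.1921]
tool_rot: [0.001, -0.044, 0.999, -0.0]
contact_force: [1.1, 0.4, -3.1]
gripper_width: 0.737
grasp_force: 66.7
```

Request:
drive_tool(deltas=[{"gripper": 110,"offset": [0,0,0],"angular": [0,0,0]},{"gripper": 110,"offset": [0,0,0],"angular": [0,0,0]}])

```text
t: 25.85
eef_pos: [0.6345, -0.2366, 0.1894]
tool_rot: [-0.0, -0.044, 0.999, 0.0]
contact_force: [-1.0, -0.5, -4.3]
gripper_width: 0.734
grasp_force: 66.9
```

```bash
python3 - <<'E'
from h import *
p,r,o=pose();print(p,o["grasp_force"],o["contact_force"]);plan([.434,.315,.19],73)
E
```

```text
[ 0.63445167 -0.23664496  0.18939271] 66.85640215873718 [-0.99286147 -0.49037932 -4.25999647]
plan [[0.1515, 0.5671, -0.0003], [0.001, -0.001, 0.489], [0.001, 0.001, -3.511]] q7 2.12 t 25.85
```

Request:
drive_tool(deltas=[{"gripper": 110,"offset": [0.007,0.025,0],"angular": [0,0,0]},{"gripper": 110,"offset": [0.017,0.065,0],"angular": [0,0,0]},{"gripper": 110,"offset": [0.028,0.105,0],"angular": [0,0,0]},{"gripper": 110,"offset": [0.039,0.145,0],"angular": [0,0,0]},{"gripper": 110,"offset": [0.05,0.187,0],"angular": [0,0,0]}])

```text
t: 26.35
eef_pos: [0.5668, -0.0538, 0.188]
tool_rot: [-0.002, -0.043, 0.999, -0.0]
contact_force: [1.2, 0.6, -3.1]
gripper_width: 0.739
grasp_force: 66.8
```

Request:
drive_tool(deltas=[{"gripper": 110,"offset": [0.011,0.042,0],"angular": [0,0,0.08]},{"gripper": 110,"offset": [0.022,0.083,0],"angular": [0,0,0.17]},{"gripper": 110,"offset": [0.033,0.124,0],"angular": [0,0,0.26]},{"gripper": 110,"offset": [0.044,0.165,0],"angular": [0,0,0.35]},{"gripper": 110,"offset": [0.053,0.2,0],"angular": [0,0,0.43]}])

```text
t: 26.85
eef_pos: [0.4962, 0.1414, 0.1882]
tool_rot: [-0.002, 0.126, 0.992, -0.001]
contact_force: [-0.3, 0.1, -3.4]
gripper_width: 0.742
grasp_force: 66.8
```

Request:
drive_tool(deltas=[{"gripper": 110,"offset": [0,0,0],"angular": [0,0,0.03]},{"gripper": 110,"offset": [0,0,0],"angular": [0,0,0.059]},{"gripper": 110,"offset": [0,0,0],"angular": [0,0,0.059]}])

```text
t: 27.15
eef_pos: [0.4981, 0.1383, 0.189]
tool_rot: [-0.001, 0.149, 0.989, -0.001]
contact_force: [0.3, 0.5, -2.6]
gripper_width: 0.737
grasp_force: 67.0
```

```bash
python3 - <<'E'
from h import *
p,r,o=pose();print(p,o["q"]);plan([.434,.315,.19],73)
E
```

```text
[0.49814435 0.13830839 0.18904539] [-0.72206144  0.39004736  0.40758413  2.05507264 -0.22403903  0.74001781
  1.09742197]
plan [[0.1132, 0.15, -0.0011], [-0.002, -0.001, -0.002], [-0.002, 0.004, 3.998]] q7 1.1 t 27.15
```

Request:
drive_tool(deltas=[{"gripper": 110,"offset": [0.02,0.027,0],"angular": [0,0,0]},{"gripper": 110,"offset": [0.048,0.064,0],"angular": [0,0,0]},{"gripper": 110,"offset": [0.075,0.1,0],"angular": [0,0,0]},{"gripper": 110,"offset": [0.1,0.132,0],"angular": [0,0,0]},{"gripper": 110,"offset": [0.113,0.15,0.01],"angular": [0,0,0]}])

```text
t: 27.65
eef_pos: [0.4339, 0.3188, 0.1804]
tool_rot: [0.0, 0.147, 0.989, 0.001]
contact_force: [0.3, -0.6, -3.2]
gripper_width: 0.739
grasp_force: 67.2
```

Request:
drive_tool(deltas=[{"gripper": 110,"offset": [0,0,0.02],"angular": [0,0,0]},{"gripper": 110,"offset": [0,0,0.045],"angular": [0,0,0]},{"gripper": 110,"offset": [0,0,0.06],"angular": [0,0,0]},{"gripper": 110,"offset": [0,0,0.06],"angular": [0,0,0]},{"gripper": 110,"offset": [0,0,0.06],"angular": [0,0,0]}])

```text
t: 28.15
eef_pos: [0.4351, 0.3148, 0.1199]
tool_rot: [-0.0, 0.149, 0.989, -0.0]
contact_force: [0.9, 0.6, -2.6]
gripper_width: 0.74
grasp_force: 66.9
```

```bash
python3 - <<'E'
from h import *
m=optics.camera_model("wrist"); I=optics.read_camera("wrist"); t=optics.camera_model("top"); T=optics.read_camera("top")
S=optics.read_camera("side")
cv2.imwrite("pics/k10v.png",np.hstack([cv2.resize(I,(480,300)),np.vstack([cv2.resize(T[130:290,150:330],(300,150*16//18+17)),cv2.resize(S[230:400,230:460],(300,150))])[:300,:300]]))
p,r,o=pose();print(p);plan([.434,.315,.09],73)
E
```

```text
[0.43514877 0.31593561 0.12086024]
plan [[0.0009, -0.0013, 0.0309], [0.002, 0.001, -0.001], [0.002, -0.003, 3.999]] q7 0.78 t 28.3
```

View pics/k10v.png

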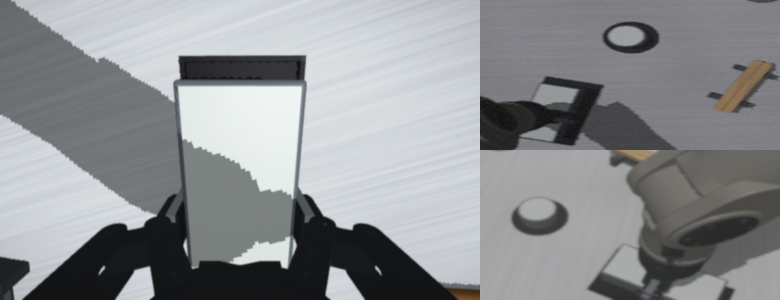

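The box is square to the tray (tray edge at half-size columns 180–305, row 56; box edge 174–306, row 81); the round tub sits centred in the saucer and the stakes lie on the rest. I check the lengthwise centring from these two edges.

```bash
python3 - <<'E'
from h import *
m=optics.camera_model("wrist"); p,r,o=pose()
for n,px,z in(("tray",(242.5,56),.008),("box",(240,80.5),.079)):
    print(n,r.inv().apply(onz(m,np.array(px)*4/3,z)-p))
print(p); plan([.434,.315,.09],73)
E
```

```text
tray [0.09537074 0.00173638 0.11277075]
box [ 0.07686569 -0.00030482  0.04178542]
[0.43514877 0.31593561 0.12086024]
plan [[0.0009, -0.0013, 0.0309], [0.002, 0.001, -0.001], [0.002, -0.003, 3.999]] q7 0.78 t 28.3
```

Request:
drive_tool(deltas=[{"gripper": 110,"offset": [0.002,0,0.008],"angular": [0,0,0]},{"gripper": 110,"offset": [0.002,0,0.016],"angular": [0,0,0]},{"gripper": 110,"offset": [0.002,0,0.023],"angular": [0,0,0]},{"gripper": 110,"offset": [0.002,0,0.027],"angular": [0,0,0]},{"gripper": 110,"offset": [0.002,0,0.027],"angular": [0,0,0]}])

```text
t: 28.8
eef_pos: [0.432, 0.3163, 0.092]
tool_rot: [-0.0, 0.148, 0.989, -0.001]
contact_force: [0.2, -0.1, -2.2]
gripper_width: 0.736
grasp_force: 67.0
```

Request:
drive_tool(deltas=[{"gripper": 110,"offset": [0,0,0.002],"angular": [0,0,0]},{"gripper": 110,"offset": [0,0,0.003],"angular": [0,0,0]},{"gripper": 110,"offset": [0,0,0.003],"angular": [0,0,0]}])

```text
t: 29.1
eef_pos: [0.4325, 0.3166, 0.0899]
tool_rot: [0.0, 0.148, 0.989, 0.0]
contact_force: [0.1, 0.9, -2.7]
gripper_width: 0.741
grasp_force: 67.1
```

Request:
drive_tool(deltas=[{"gripper": 110,"offset": [0,0,0.001],"angular": [0,0,0]},{"gripper": 110,"offset": [0,0,0.001],"angular": [0,0,0]},{"gripper": 110,"offset": [0,0,0.001],"angular": [0,0,0]}])

```text
t: 29.4
eef_pos: [0.4325, 0.3166, 0.0897]
tool_rot: [-0.0, 0.148, 0.989, 0.0]
contact_force: [-2.4, -0.6, 6.5]
gripper_width: 0.735
grasp_force: 68.0
```

Contact made; release and rise.

Request:
drive_tool(deltas=[{"gripper": 60,"offset": [0,0,0],"angular": [0,0,0]},{"gripper": 40,"offset": [0,0,0],"angular": [0,0,0]},{"gripper": 20,"offset": [0,0,0],"angular": [0,0,0]},{"gripper": 0,"offset": [0,0,0],"angular": [0,0,0]},{"gripper": 0,"offset": [0,0,0],"angular": [0,0,0]}])

```text
t: 29.9
eef_pos: [0.4324, 0.3166, 0.0889]
tool_rot: [0.0, 0.148, 0.989, 0.0]
contact_force: [-0.4, -0.0, -0.2]
gripper_width: 1.001
grasp_force: 0.0
```

Request:
drive_tool(deltas=[{"gripper": 0,"offset": [0,0,-0.01],"angular": [0,0,0]},{"gripper": 0,"offset": [0,0,-0.04],"angular": [0,0,0]},{"gripper": 0,"offset": [0,0,-0.085],"angular": [0,0,0]},{"gripper": 0,"offset": [0,0,-0.13],"angular": [0,0,0]},{"gripper": 0,"offset": [0,0,-0.16],"angular": [0,0,0]}])

```text
t: 30.4
eef_pos: [0.4331, 0.3167, 0.2526]
tool_rot: [0.001, 0.148, 0.989, 0.001]
contact_force: [0.6, 0.1, -0.9]
gripper_width: 1.003
grasp_force: 0.0
```

Request:
drive_tool(deltas=[{"gripper": 0,"offset": [0,0,0],"angular": [0,0,0]},{"gripper": 0,"offset": [0,0,0],"angular": [0,0,0]},{"gripper": 0,"offset": [0,0,0],"angular": [0,0,0]},{"gripper": 0,"offset": [0,0,0],"angular": [0,0,0]},{"gripper": 0,"offset": [0,0,0],"angular": [0,0,0]}])

```text
t: 30.9
eef_pos: [0.432, 0.3162, 0.2478]
tool_rot: [-0.001, 0.148, 0.989, -0.001]
contact_force: [-0.4, -0.2, -1.4]
gripper_width: 1.004
grasp_force: 0.0
```

```bash
python3 - <<'E'
from h import *
m=optics.camera_model("wrist"); I=optics.read_camera("wrist")
def best(mask,box,z,n):
    for a,r,c in blobs(mask,box,600):
        P=np.array([onz(m,q,z) for q in cv2.boxPoints(r)]); e=[P[1]-P[0],P[2]-P[1]]
        print(n,a,np.round(P.mean(0),3),[(round(np.linalg.norm(v),3),round(yaw_deg(v)%180,1)) for v in e])
best(dark(I,60),(200,60,440,290),.008,"tray")
h=cv2.cvtColor(I,cv2.COLOR_BGR2GRAY); k=dark(I,75); 
n=cv2.bitwise_not(k); best(n,(240,80,400,290),.048,"lid")
t=optics.camera_model("top"); T=optics.read_camera("top")
for n,b in(("saucer",(215,145,265,195)),("sq",(405,215,460,270))):
    c=T[b[1]:b[3],b[0]:b[2]]; d=dark(c); out=max(blobs(d,None,100),key=lambda x:x[0])[2]
    ff=np.zeros_like(d); cv2.drawContours(ff,[out],-1,255,-1); ins=cv2.bitwise_and(ff,cv2.inRange(c,(95,95,95),(255,255,255)))
    i=max(blobs(ins,None,30),key=lambda x:x[0]); o=np.array(b[:2])
    (oc,ic)=(np.array(cv2.minAreaRect(out)[0])+o,np.array(i[1][0])+o); print(n,np.round(onz(t,oc,.008),3),np.round(onz(t,ic,.043),3),i[1][1:],cv2.minAreaRect(out)[2])
for a,r,c in blobs(wood(T),(270,190,340,260),50): print("wood",a,np.round(onz(t,r[0],.046),3),r[1:])
print(pose()[0])
E
```

```text
tray 3763.5 [0.43  0.317 0.008] [(np.float64(0.092), np.float64(72.9)), (np.float64(0.178), np.float64(165.7))]
lid 209027.0 [0.475 0.302 0.048] [(np.float64(0.5), np.float64(72.9)), (np.float64(0.428), np.float64(0.3))]
saucer [0.642 0.196 0.008] [0.642 0.196 0.043] ((20.0, 21.0), 90.0) 90.0
sq [ 0.433 -0.321  0.008] [ 0.432 -0.321  0.043] ((22.42405128479004, 22.49757194519043), 72.89727020263672) 73.3007583618164
wood 613.5 [0.497 0.016 0.046] ((12.074766159057617, 57.6905517578125), 26.56505012512207)
[0.43220576 0.31628836 0.24819159]
```

```bash
python3 -c "
from station import bot
print(bot.hand_in())"
```

```text
the job is handed in; nothing more can be done
None
```

I handed the job in at about 31 s of the 128 s allowed: last top-view check put stakes, round tub and square tub within about 1–2 mm of their places; for the long box I relied on the release position, about 2 mm off the tray centre; no verdict came back.

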